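Clamp the sample bottles on the bench shaker

TASK

Get the square sample bottles (two or three) ready for shaking: tip each one upright on the bench where it lies, its foot staying on the bench until it stands - never lift a bottle off the bench lying over - and carry it upright onto the shaker platform, all in one row between the two bars. Then slide the clamp bar up snugly against the bottles, screw the lock knob clockwise all the way down until it stops, and last press the start button. Leave everything else on the bench where it is.

Things in the scene. Friction and masses are not known exactly. Their poses are not given: they have to be found in the camera images.
- bottle1: square white plastic sample bottle, grey screw cap (all alike; may be absent). Body 50 x 50 x 76 mm, cap 38 mm diameter, 25 mm long; 106 mm in all, about 160 g. Origin on its long axis, 53 mm above the foot (centre of mass about 26 mm nearer the foot); z axis from foot to cap. At first it lies on a flat side, origin 25 mm up, cap to the robot's left, 75 to 145 degrees from world x
- bottle2: square white plastic sample bottle, grey screw cap (all alike; may be absent). Body 50 x 50 x 76 mm, cap 38 mm diameter, 25 mm long; 106 mm in all, about 160 g. Origin on its long axis, 53 mm above the foot (centre of mass about 26 mm nearer the foot); z axis from foot to cap. At first it lies on a flat side, origin 25 mm up, cap to the robot's left, 75 to 145 degrees from world x
- bottle3: square white plastic sample bottle, grey screw cap (all alike; may be absent). Body 50 x 50 x 76 mm, cap 38 mm diameter, 25 mm long; 106 mm in all, about 160 g. Origin on its long axis, 53 mm above the foot (centre of mass about 26 mm nearer the foot); z axis from foot to cap. At first it lies on a flat side, origin 25 mm up, cap to the robot's left, 75 to 145 degrees from world x
- bottle1_foot (a point): centre of that bottle's foot (underside)
- bottle2_foot (a point): centre of that bottle's foot (underside)
- bottle3_foot (a point): centre of that bottle's foot (underside)
- shaker: low white bench shaker (fixed), 330 x 330 mm, with a flat aluminium platform on top. Origin on the bench under the middle of the platform; x points to its back, y to its left, z up; console at the front (-x). Platform top at z = 110 mm, from x = -117 to 117 and y = -160 to 160 mm. Steel guide rods (12 mm, axis 45 mm above the platform) close the sides at y = +-150 mm; end fittings up to 60 mm
- fixed_mid (a point): middle of the fixed bar, on its axis, at x = 70 mm in the shaker's frame, 45 mm above the platform. Both bars are rubber-sleeved, 20 mm thick, run along the shaker's y; sleeves reach 132 mm to either side. Bottles stand in one row between the bars, flat sides to the bars; their middles between y = -105 (end fitting) and 65 mm (hand room at the knob)
- bar_mid (a point): middle of the sliding clamp bar, on its axis (155 mm above the bench)
- clamp_bar (a joint): travel of the clamp bar towards the fixed bar, m: 0 fully open, 110 mm clear between the sleeves (clear gap = 0.110 - value); a row of 50 mm bottles is gripped at about 0.060; ends at 0.075. It slides along the shaker's x with about 8 N of friction and light damping, and stays where it is left, knob tight or not
- lock_grip (a point): point on the vertical axis of the lock knob, mid-height, where to grip it. The knob is a ribbed metal cylinder, 44 mm diameter, 26 mm tall, on top of the clamp bar's left-hand end (150 mm left of bar_mid, shaker's +y); it travels with the bar and can be held to push the bar along. Its lower face is 30 to 37 mm above the bar's axis
- lock_knob (a joint): angle of the lock knob, rad, growing as it is turned clockwise seen from above (tightened); 0 fully slack, 14.14 (2.25 turns) tight against its stop. It sinks 3 mm a turn; turns against about 0.05 N m
- start_top (a point): middle of the top of the start button, a grey round push button 26 mm across on the front console, right of its middle; presses straight down
- start (a joint): travel of the start button, m: 0 released, 0.005 fully down; springs back; about 5 N to press it fully down
- dishes: bystander, to be left alone: two stacked clear petri dishes, 60 mm diameter, 30 mm high; origin at the centre of its underside
- marker: bystander, to be left alone: black marker pen, 130 mm long, lying; origin at the centre of its underside
- beaker: bystander, to be left alone: glass beaker, 72 mm diameter, 85 mm high; origin at the centre of its underside
Things that resemble listed ones, but are neither listed nor needed, are in the scene too. Leave any yellow look-alike of the bottle2 alone.

How it is judged:
By the outcome, as a careful person would: the job done as asked, in the order asked, and still so for the second after the job is handed in, with the robot touching nothing.
Of bottle1, bottle2, bottle3 only 2 to 3 are there at a start; the rules pass over those that are not, and their reading is None.
At some moment in a run one of bottle1, bottle2, bottle3 may be knocked a few centimetres aside while the robot is not near it.
It also fails if it takes over 210 s, if anything falls off the work surface, if the arm or the gripper's body presses on something with over 40 N, if the wrist force passes 120 N, or if a joint passes its speed limit or range.

ROBOT

A 6-joint arm with a two-finger parallel gripper is mounted at the origin on the work surface. World frame = base frame: x ahead of the robot, y to its left, z up, the work surface at z = 0. Lengths are in m, angles in rad, forces in N, time in s.
With the tool pointing down it reaches from about 0.375 to 0.9 m from the base axis. Payload 3.1 kg.
Tool frame: the origin (TCP) lies between the finger pads; the fingertips stand manip.finger_overhang ahead of it and the grasp point (between the pads) lies 5 mm behind it (manip.finger_overhang is the distance from the TCP to the fingertips, in m); z points along the fingers, y is the line along which they close (so a half turn about z gives the same grasp; the last joint's range is limited). The gripper opens to 85 mm and grips with 20 to 120 N. Pads are 22 mm wide; open, the fingers measure 114 mm over their backs; the gripper's body (76 mm by 85 mm) begins 54 mm behind the grasp point. The pads swing forward as they close: fully open they stand 13 mm farther back than shut.
Start: joints at [0.934, 0.527, 1.433, -0, 1.181, -0.178], TCP at [0.276, 0.561, 0.245] pointing down, gripper open.
Joint ranges: [-3.08, 3.08], [-0.75, 2.2], [0.22, 2.44], [-1.43, 4.57], [0, 2.65], [-2.85, 2.85]. Speed limits (rad/s): [2.79, 2.79, 3.14, 3.14, 3.14, 3.14].

INTERFACE

Orientations are given as a unit quaternion [x, y, z, w].
In Python, from station import manip gives the robot as it stands.
- The arm moves only by the tool drive_tool, never from a script. Its argument "plan" is a list of rows, each a list of 7 numbers: the shift along the tool's x, y, z in m, then the turn, a rotation vector about the tool's x, y, z in degrees, then the opening, from -1 (shut) to 1 (fully open). In form: [[x, y, z, wx, wy, wz, gripper], ...]. A call has 1 to 10 rows; each row shifts and turns the commanded pose from where the row before left it, along the tool's axes as they then stand; what a row does not reach is not made up. A row lasts 1/10 s, in which the tool goes at most 50 mm and 8.59 degrees, less where a joint would pass 70% of its speed; a pose out of reach is approached as far as the arm can. A call is refused whole if a number of a shift passes 0.05 or a number of a turn 8.59, either way. A call with a gripper value outside its range is refused whole. The fingers move at their own pace and stop on an object; "newtons" is the grip in N (left out, the last holds). Time passes only in rows, so rows that do not move let the fingers close. It gives the time, the measured TCP pose, the force, the opening and the grip force at its end, in the units of the state.
- manip.sense(): the state, without advancing time (a new reading comes with each control period).
- manip.snapshot(name): name is "scene" or "top" or "wrist"; returns a dict with "image" (420x560x3 uint8, red, green, blue), "z_map" (420x560 float32, m along the optical axis (not along the pixel's ray), 0 where there is no reading), "fov_y" (degrees; the focal length in pixels is half the picture's height over the tangent of half this angle, whatever the lens; pixels are square), "cx", "cy" (the principal point, pixels), "extrinsics" (4x4, takes a point from camera to world coordinates); the wrist camera has in their place "mount" (4x4, takes a point from camera to tool coordinates, whose origin is the TCP and whose axes are the flange's). Camera axes: x right, y up, looking along -z (the intrinsics and any distortion apply to the point x, -y, -z); pixel columns grow to the right and rows downward; lengths in m; the calibration is good to about 2 mm. A picture is of the moment at which its call begins: read the wrist's pose just before it.
- manip.sign_off(): hands the job in; it is judged then, once.
The state is a dict: "t": time; "q": joint angles; "qd": joint speeds; "tau": joint torques, N m; "tcp_pos": TCP position; "tool_rot": TCP orientation; "force": force on the tool from outside, world axes, zero at the start; "ft_torque": the same for the moment, N m; "finger_gap": opening from 0.0 (shut) to 1.0 (fully open); "gripper_force": force on a finger pad.
Only numpy, scipy, OpenCV 4.12 (cv2) and the standard library are available. Lean on these libraries where they do the work, as an engineer would, in place of code of your own. Each camera call takes 0.05 s, during which the arm holds its last target. There are 200 camera calls.

## Working session

There is one attempt and no reset: what is moved stays moved. The work goes in short steps, Python scripts to look and compute and a tool call to move; the robot and the scene stay as the last step left them, time stands still between calls to the robot, and variables do not carry over. Pictures are saved under pics/ and viewed, at most 14 in all, crops included, and the job is handed in when it is done.

Besides the shell and the picture viewer there is one more tool, called after "Request:" by a JSON object that holds its "api" and its "payload". drive_tool: Moves the arm, as the interface text tells. Its arguments: {"type":"object","properties":{"plan":{"type":"array"},"newtons":{"type":"number"}},"required":["plan"]}

```bash
ls; mkdir -p pics; cat > h.py <<'E'
import numpy as np, cv2
from scipy.spatial.transform import Rotation as R
from station import manip
def snap(n):
    s=manip.sense(); d=manip.snapshot(n)
    im=d["image"]; z=d["z_map"]; h,w=z.shape
    f=h/2/np.tan(np.radians(d["fov_y"])/2)
    T=np.eye(4)
    if n=="wrist":
        T[:3,:3]=R.from_quat(s["tool_rot"]).as_matrix(); T[:3,3]=s["tcp_pos"]; T=T@np.array(d["mount"])
    else: T=np.array(d["extrinsics"])
    u,v=np.meshgrid(np.arange(w),np.arange(h))
    P=np.stack([(u-d["cx"])/f*z,-(v-d["cy"])/f*z,-z],-1)
    W=P@T[:3,:3].T+T[:3,3]; W[z==0]=np.nan
    return im,W,d
def save(im,name,sc=1):
    cv2.imwrite("pics/"+name,cv2.resize(im[...,::-1],None,fx=sc,fy=sc,interpolation=cv2.INTER_CUBIC))
E
python3 - <<'E'
from h import *
for n in("scene","top"):
    im,W,d=snap(n); save(im,n+"0.png",1.4); np.savez(n+"0.npz",im=im,W=W)
    print(n,{k:v for k,v in d.items() if k not in("image","z_map")})
print(manip.finger_overhang,manip.sense())
E
```

```text
pics
scene {'fov_y': 54.43763365623691, 'cx': 274.5989423487937, 'cy': 209.95063872099556, 'extrinsics': array([[-0.77219122, -0.51387886,  0.37369672,  0.92435326],
       [ 0.63528638, -0.63504843,  0.43945956,  0.4284822 ],
       [ 0.01148654,  0.57675125,  0.81683906,  0.95780427],
       [ 0.        ,  0.        ,  0.        ,  1.        ]])}
top {'fov_y': 44.536218248117095, 'cx': 285.134257236612, 'cy': 207.03910210129703, 'extrinsics': array([[-0.02846897,  0.99163557, -0.12589048,  0.33928044],
       [-0.99928977, -0.0313441 , -0.02091637, -0.0037759 ],
       [-0.02468734,  0.1252056 ,  0.99182362,  1.57497501],
       [ 0.        ,  0.        ,  0.        ,  1.        ]])}
0.014 {'t': 0.1, 'q': array([ 9.34457653e-01,  5.28341520e-01,  1.43381418e+00, -2.02699030e-05,
        1.18140925e+00, -1.78475443e-01]), 'qd': array([-0.00017024, -0.00095631, -0.00537568, -0.00051711,  0.00167478,
       -0.00161372]), 'tau': array([-1.12310852e-04, -4.43308783e+01, -1.78585964e+01, -2.23345169e-04,
        3.83054066e-03, -8.36794953e-06]), 'tcp_pos': array([0.27584878, 0.56011925, 0.24443819]), 'tool_rot': array([ 2.26933277e-01,  9.73909809e-01, -9.09150492e-04, -3.82137650e-04]), 'force': array([0.92697557, 0.18935088, 0.5730017 ]), 'ft_torque': array([0.0210446 , 0.00476381, 0.01688312]), 'gripper_force': 0.0, 'finger_gap': 1.0013958820133104}
```

View pics/top0.png

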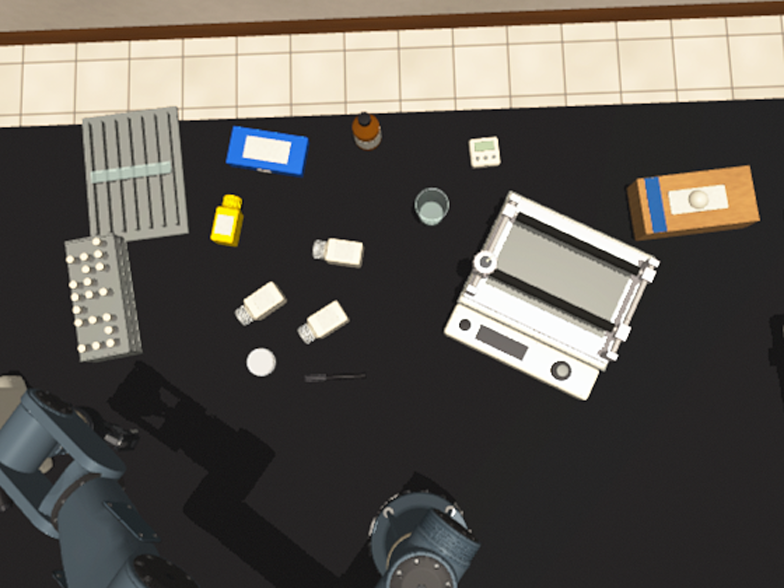

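View pics/scene0.png

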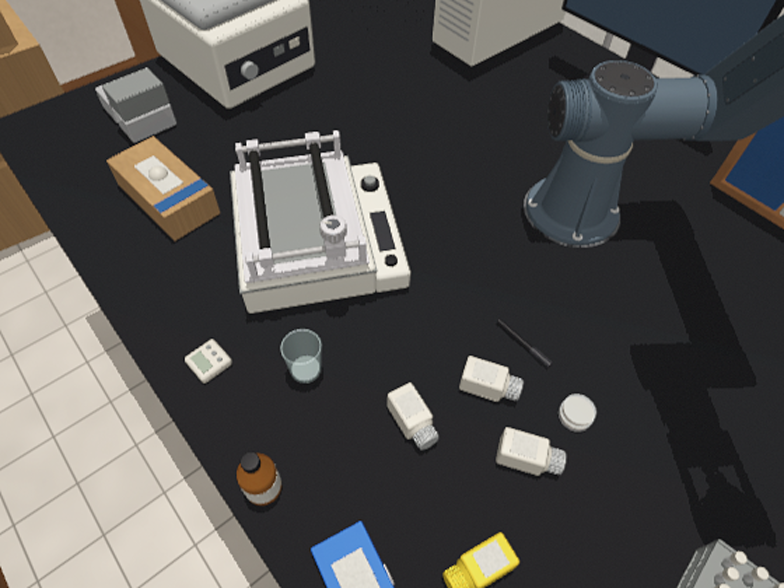

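Top picture (1.4x): three white bottles at (340,252), (262,302) and (325,320). The yellow look-alike is at (228,222), and the knob at (485,262). The console carries a small dark button on the left at (465,325) and a larger grey round one on the right at (562,370). I'll measure them next.

```bash
cat >> h.py <<'E'
def bottles(im,W,show=True):
    hsv=cv2.cvtColor(im,cv2.COLOR_RGB2HSV)
    x,y,z=W[...,0],W[...,1],W[...,2]
    m=(z>.012)&(z<.13)&(x>.36)&(x<.85)&(y>.02)&(y<.5)&(hsv[...,1]<90)
    n,l,st,c=cv2.connectedComponentsWithStats(m.astype(np.uint8))
    for i in range(1,n):
        if st[i,4]<60: continue
        k=l==i; P=W[k]; zt=np.nanpercentile(P[:,2],90)
        t=P[P[:,2]>zt-.007][:,:2].astype(np.float32)
        (cx,cy),(a,b),an=cv2.minAreaRect(t*1000)
        (ax,ay),(aa,ab),aan=cv2.minAreaRect(P[:,:2].astype(np.float32)*1000)
        print("px",c[i].round(),"n",st[i,4],"ztop %.3f"%zt,"top rect c(%.0f,%.0f) %.0fx%.0f @%.1f"%(cx,cy,a,b,an),"all c(%.0f,%.0f) %.0fx%.0f @%.1f"%(ax,ay,aa,ab,aan))
E
python3 - <<'E'
from h import *
d=np.load("top0.npz"); im,W=d["im"],d["W"]
bottles(im,W)
d2=np.load("scene0.npz"); print("scene"); bottles(d2["im"],d2["W"])
# shaker
x,y,z=W[...,0],W[...,1],W[...,2]
def rect(m,n):
    nn,l,st,c=cv2.connectedComponentsWithStats(m.astype(np.uint8)); i=1+np.argmax(st[1:,4])
    P=W[l==i]; r=cv2.minAreaRect(P[:,:2].astype(np.float32)*1000); print(n,st[i,4],c[i].round(),np.round(r[0]),np.round(r[1]),round(r[2],1),"z",np.nanmedian(P[:,2]).round(4))
R0=(y<0)&(x>.3)&(y>-.5)
rect((z>.05)&R0,"shaker all"); rect((abs(z-.11)<.006)&R0,"platform")
for p in((485,262),(562,370),(465,325),(512,200),(652,265)):
    u,v=int(p[0]/1.4),int(p[1]/1.4); print(p,np.nanmedian(W[v-2:v+3,u-2:u+3].reshape(-1,3),0).round(3))
k=(z>.18)&R0; P=W[k]; print("high",k.sum(),P.mean(0),np.ptp(P,0))
# marks of knob
v,u=np.nonzero(k); print(u.min(),u.max(),v.min(),v.max())
c=np.hstack([cv2.resize(im[175:295,310:480],None,fx=3.0,fy=3.0)]); save(c,"shk.png")
E
```

```text
px [193. 112.] n 165 ztop 0.040 top rect c(838,317) 23x103 @0.3 all c(838,318) 23x105 @0.2
px [160. 160.] n 158 ztop 0.055 top rect c(688,406) 38x42 @78.4 all c(688,406) 38x42 @78.4
px [242. 180.] n 575 ztop 0.054 top rect c(622,160) 105x49 @80.6 all c(623,160) 105x51 @80.5
px [186. 217.] n 602 ztop 0.054 top rect c(512,333) 49x105 @32.4 all c(513,332) 53x108 @33.3
px [231. 230.] n 581 ztop 0.054 top rect c(468,195) 50x101 @31.0 all c(467,197) 51x106 @31.4
px [186. 259.] n 305 ztop 0.035 top rect c(389,332) 55x51 @88.4 all c(389,332) 56x57 @50.9
scene
px [350. 271.] n 935 ztop 0.052 top rect c(472,195) 50x102 @30.9 all c(471,196) 51x105 @30.1
px [294. 296.] n 973 ztop 0.052 top rect c(626,159) 107x50 @79.6 all c(625,159) 108x51 @80.1
px [412. 293.] n 497 ztop 0.032 top rect c(391,332) 57x55 @6.9 all c(392,331) 57x59 @30.9
px [378. 323.] n 1115 ztop 0.052 top rect c(516,331) 49x103 @32.7 all c(516,332) 51x106 @34.6
px [350. 399.] n 392 ztop 0.053 top rect c(690,405) 37x42 @78.6 all c(690,405) 37x42 @78.6
px [259. 405.] n 285 ztop 0.037 top rect c(843,297) 61x24 @78.7 all c(843,297) 61x24 @78.7
shaker all 13166 [393. 211.] [ 511. -281.] [338. 333.] 62.7 z 0.1098
platform 3597 [404. 194.] [ 552. -313.] [298. 114.] 62.8 z 0.1105
(485, 262) [ 0.56  -0.139  0.219]
(562, 370) [ 0.353 -0.301  0.081]
(465, 325) [ 0.452 -0.107  0.072]
(512, 200) [ 0.695 -0.206  0.161]
(652, 265) [ 0.553 -0.473  0.162]
high 240 [ 0.55780932 -0.14015833  0.21664328] [0.04572429 0.04588025 0.03147715]
338 355 179 197
```

View pics/shk.png

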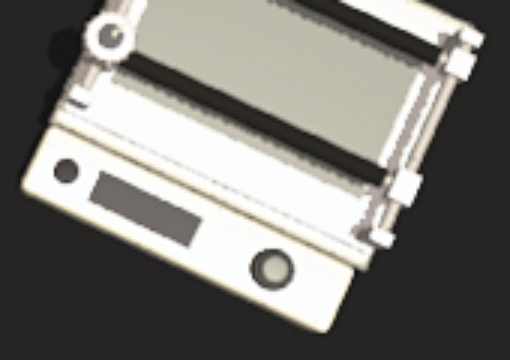

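The crop shows the start button as a grey disc in a dark ring at (272,268), right of the middle of the console. The left object at (66,170) is a plain dark knob. Next I measure the shaker frame and plan the approach to the nearest bottle.

```bash
cat >> h.py <<'E'
from scipy.linalg import expm,logm
def pose(p,M):
    T=np.eye(4); T[:3,:3]=M; T[:3,3]=p; return T
def cur():
    s=manip.sense(); return pose(s["tcp_pos"],R.from_quat(s["tool_rot"]).as_matrix())
def down(psi,tilt=0,lean=0): # tool y at psi deg, tilt about tool y
    c,s=np.cos(np.radians(psi)),np.sin(np.radians(psi))
    return np.array([[-s,c,0],[c,s,0],[0,0,-1.]])@R.from_euler("y",tilt,degrees=True).as_matrix()
def row(T0,T1,n=None,v=.03,w=6):
    L=np.real(logm(np.linalg.inv(T0)@T1))
    ang=np.degrees(np.linalg.norm([L[2,1],L[0,2],L[1,0]])); d=np.linalg.norm(T1[:3,3]-T0[:3,3])
    n=n or max(1,int(np.ceil(max(d/v,ang/w)))); S=expm(L/n)
    print(n,"x",[float(q) for q in np.r_[S[:3,3].round(4),np.degrees(R.from_matrix(S[:3,:3]).as_rotvec()).round(2)]])
def bpose(c,a,s,h,back,tilt): # TCP for lying bottle: centre c, cap dir a deg
    u=np.array([np.cos(np.radians(a)),np.sin(np.radians(a)),0]); M=down(a-90,tilt)
    return pose(np.array([*c,0])+u*(s-.053)+[0,0,h]-back*M[:,2],M)
E
python3 - <<'E'
from h import *
for n in("top0","scene0"):
    d=np.load(n+".npz"); im,W=d["im"],d["W"]
    z=W[...,2]; m=(z>.06)&(z<.25)&(W[...,1]<0.05)&(W[...,0]>.3)&(W[...,0]<.8)&(W[...,1]>-.55)
    # platform grey yaw
    y=np.radians(-27.2); ex=np.array([np.cos(y),np.sin(y)]); ey=np.array([-ex[1],ex[0]])
    X=W[...,:2]@ex; Y=W[...,:2]@ey
    br=im.max(-1)
    bars=m&(z>.135)&(z<.18)&(br<70)
    for k in range(2):
        nn,l,st,c=cv2.connectedComponentsWithStats(bars.astype(np.uint8))
    for i in range(1,nn):
        if st[i,4]>60:
            q=l==i; A=np.polyfit(Y[q],X[q],1); print(n,"bar n",st[i,4],"X %.4f"%np.median(X[q]),"xr",X[q].min().round(3),X[q].max().round(3),"Y",Y[q].min().round(3),Y[q].max().round(3),"slope deg %.2f"%np.degrees(np.arctan(A[0])),"ztop",np.percentile(z[q],95).round(4))
    k=m&(z>.185); P=W[k]; top=P[P[:,2]>np.percentile(P[:,2],90)-.006]
    print("knob",cv2.minEnclosingCircle(top[:,:2].astype(np.float32)*1000),"X %.4f Y %.4f"%(np.median(X[k]),np.median(Y[k])),top[:,2].mean())
    hsv=cv2.cvtColor(im,cv2.COLOR_RGB2HSV); 
    s=m&(z<.1)&(br<110)
    nn,l,st,c=cv2.connectedComponentsWithStats(s.astype(np.uint8))
    for i in range(1,nn):
        if st[i,4]>40:
            q=l==i; print("dark",st[i,4],c[i].round(),np.nanmean(W[q],0).round(4), "ext",np.ptp(X[q]).round(3),np.ptp(Y[q]).round(3))
    b=(abs(W[...,0]-.70)<.08)&(abs(W[...,1]+.04)<.08)&(z>.02); print("beaker",W[b].mean(0).round(3),np.ptp(W[b],0).round(3))
    print("platform z",np.nanmedian(z[m&(abs(z-.11)<.005)]))
print("row to pre B3:"); row(cur(),bpose((.470,.196),121,.054,.026,.10,-45))
E
```

```text
top0 bar n 592 X 0.6846 xr 0.675 0.695 Y -0.15 0.111 slope deg 0.16 ztop 0.1691
top0 bar n 602 X 0.5598 xr 0.551 0.571 Y -0.148 0.111 slope deg 0.11 ztop 0.1697
knob ((558.9514770507812, -140.87258911132812), 22.97698402404785) X 0.5599 Y 0.1304 0.21921756189890418
dark 65 [307. 139.] [ 0.7326 -0.045   0.072 ] ext 0.045 0.055
dark 51 [332. 232.] [ 0.4535 -0.1061  0.0713] ext 0.023 0.021
dark 80 [399. 264.] [ 0.3526 -0.2983  0.0719] ext 0.037 0.038
beaker [ 0.716 -0.048  0.062] [0.07  0.069 0.074]
platform z 0.11035712525184027
scene0 bar n 353 X 0.5642 xr 0.554 0.574 Y -0.148 0.059 slope deg 0.32 ztop 0.1677
scene0 bar n 465 X 0.6870 xr 0.678 0.697 Y -0.148 0.112 slope deg 0.10 ztop 0.1674
knob ((561.0008544921875, -141.0535888671875), 23.54053497314453) X 0.5650 Y 0.1385 0.21830614991078767
dark 78 [264. 132.] [ 0.359  -0.2947  0.0706] ext 0.038 0.032
dark 263 [273. 165.] [ 0.4161 -0.1809  0.0626] ext 0.033 0.104
dark 58 [279. 186.] [ 0.4563 -0.1057  0.0701] ext 0.023 0.021
dark 140 [213. 242.] [ 0.7009 -0.0703  0.0709] ext 0.063 0.035
beaker [ 0.709 -0.051  0.059] [0.07  0.073 0.068]
platform z 0.1108810242634165
row to pre B3:
13 x [-0.0195, -0.0087, 0.0203, 0.98, -3.36, 2.39]
```

```bash
python3 - <<'E'
from h import *
H=bpose((.470,.196),121,.054,.026,.20,-45); print(H[:3,3]); row(cur(),H)
E
```

```text
[0.39664758 0.31807893 0.16742136]
10 x [-0.0215, -0.0099, 0.0168, 1.28, -4.37, 3.11]
```

Request:
{"api": "drive_tool", "payload": {"plan": [[-0.0215,-0.0099,0.0168,1.28,-4.37,3.11,1],[-0.0215,-0.0099,0.0168,1.28,-4.37,3.11,1],[-0.0215,-0.0099,0.0168,1.28,-4.37,3.11,1],[-0.0215,-0.0099,0.0168,1.28,-4.37,3.11,1],[-0.0215,-0.0099,0.0168,1.28,-4.37,3.11,1],[-0.0215,-0.0099,0.0168,1.28,-4.37,3.11,1],[-0.0215,-0.0099,0.0168,1.28,-4.37,3.11,1],[-0.0215,-0.0099,0.0168,1.28,-4.37,3.11,1],[-0.0215,-0.0099,0.0168,1.28,-4.37,3.11,1],[-0.0215,-0.0099,0.0168,1.28,-4.37,3.11,1]]}}

```text
t: 1.1
tcp_pos: [0.3972, 0.3177, 0.1674]
tool_rot: [0.456, 0.803, -0.189, 0.334]
force: [-0.4, 0.6, -0.9]
finger_gap: 1.006
gripper_force: 0.0
```

```bash
python3 - <<'E'
from h import *
s=manip.sense(); print(s["t"],s["tcp_pos"],s["q"].round(2))
row(cur(),bpose((.470,.196),121,.054,.026,.20,-45))
for n in("top","scene","wrist"):
    im,W,d=snap(n); print(n); bottles(im,W)
    if n=="wrist": save(im,"w1.png")
    print(W[(W[...,2]>-.02)&(W[...,2]<.012)&(W[...,1]>.1)&(W[...,1]<.45)&(W[...,0]>.3)&(W[...,0]<.7)].mean(0))
E
```

```text
1.1 [0.39722606 0.31773654 0.16743357] [ 0.83  0.69  1.69 -0.82  1.19  0.78]
1 x [0.0004, -0.0003, -0.0004, -0.03, 0.11, -0.15]
top
px [193. 112.] n 159 ztop 0.040 top rect c(838,316) 101x22 @88.9 all c(839,318) 105x23 @89.0
px [160. 160.] n 157 ztop 0.056 top rect c(689,406) 37x42 @80.2 all c(689,406) 38x43 @79.3
px [242. 180.] n 580 ztop 0.054 top rect c(622,156) 97x50 @80.2 all c(623,160) 106x52 @79.2
px [186. 217.] n 596 ztop 0.054 top rect c(513,331) 49x102 @34.5 all c(512,333) 52x107 @33.2
px [231. 230.] n 582 ztop 0.054 top rect c(468,196) 50x104 @30.9 all c(467,197) 50x107 @30.9
px [186. 258.] n 302 ztop 0.035 top rect c(389,332) 55x51 @88.5 all c(388,332) 55x58 @75.8
[0.50137592 0.26494897 0.00091632]
scene
px [350. 271.] n 931 ztop 0.052 top rect c(471,195) 50x103 @30.1 all c(471,196) 52x106 @30.7
px [294. 296.] n 979 ztop 0.052 top rect c(625,160) 105x50 @80.5 all c(626,159) 108x51 @79.6
px [412. 293.] n 494 ztop 0.032 top rect c(392,332) 55x57 @77.8 all c(393,332) 57x59 @70.3
px [378. 323.] n 1114 ztop 0.052 top rect c(516,331) 50x104 @34.5 all c(515,332) 50x107 @34.5
px [350. 399.] n 392 ztop 0.053 top rect c(690,405) 36x42 @78.3 all c(690,405) 36x42 @78.3
px [259. 405.] n 284 ztop 0.037 top rect c(844,297) 62x25 @79.1 all c(844,297) 62x25 @79.1
[0.51440403 0.29222813 0.00070818]
wrist
px [283.  41.] n 7460 ztop 0.031 top rect c(388,333) 56x57 @42.6 all c(388,334) 57x57 @90.0
px [426. 117.] n 10178 ztop 0.050 top rect c(511,334) 49x106 @33.3 all c(511,334) 50x107 @33.4
px [279. 186.] n 4021 ztop 0.051 top rect c(466,198) 50x103 @30.8 all c(466,199) 50x105 @30.8
px [365. 233.] n 3108 ztop 0.050 top rect c(620,161) 104x47 @78.6 all c(620,161) 107x49 @77.4
px [549. 240.] n 136 ztop 0.035 top rect c(838,280) 23x29 @77.3 all c(838,280) 23x29 @77.3
[4.64069419e-01 2.84381565e-01 2.93640015e-04]
```

View pics/w1.png

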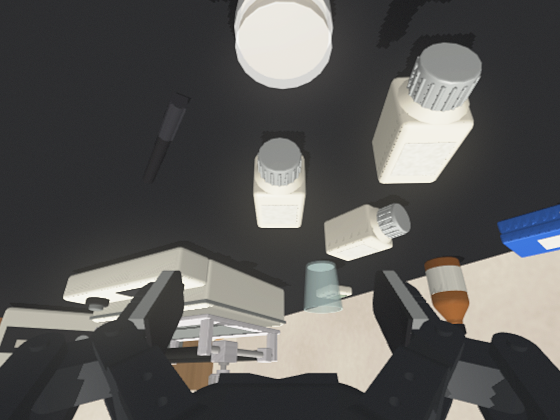

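The wrist picture shows the target bottle at (279,186) straight ahead, with its cap towards the camera. Its height reads 0.050, as it should. I'll grasp it now.

```bash
python3 - <<'E'
from h import *
G=bpose((.4665,.198),120.8,.054,.026,0,-45)
row(cur(),G,8)
def tip(n,s=.054,h=.026,deg=90):
    G0=bpose((0,0),0,s,h,0,-45); p=np.array([-.053,0,0]); a=[1,0,0]
    X=np.eye(4); Rr=R.from_rotvec(np.radians(-deg)*np.array([0,1,0])).as_matrix()
    X[:3,:3]=Rr; X[:3,3]=p-Rr@p
    row(G0,X@G0,n)
tip(11); tip(15)
E
```

```text
8 x [0.0003, -0.0002, 0.0246, 0.0, -0.01, 0.02]
11 x [-0.0083, -0.0, -0.0022, 0.0, 8.18, 0.0]
15 x [-0.006, -0.0, -0.0018, 0.0, 6.0, 0.0]
```

Request:
{"api": "drive_tool", "payload": {"plan": [[0.0003,-0.0002,0.0246,0,0,0,1],[0.0003,-0.0002,0.0246,0,0,0,1],[0.0003,-0.0002,0.0246,0,0,0,1],[0.0003,-0.0002,0.0246,0,0,0,1],[0.0003,-0.0002,0.0246,0,0,0,1],[0.0003,-0.0002,0.0246,0,0,0,1],[0.0003,-0.0002,0.0246,0,0,0,1],[0.0003,-0.0002,0.0246,0,0,0,1],[0,0,0,0,0,0,1]], "newtons": 30}}

```text
t: 2.15
tcp_pos: [0.4668, 0.1993, 0.0252]
tool_rot: [0.456, 0.804, -0.189, 0.332]
force: [0.0, -0.4, 0.0]
finger_gap: 1.003
gripper_force: 0.0
```

Request:
{"api": "drive_tool", "payload": {"plan": [[0,0,0,0,0,0,-1],[0,0,0,0,0,0,-1],[0,0,0,0,0,0,-1],[0,0,0,0,0,0,-1],[0,0,0,0,0,0,-1],[0,0,0,0,0,0,-1]]}}

```text
t: 2.75
tcp_pos: [0.4669, 0.201, 0.0279]
tool_rot: [0.455, 0.804, -0.187, 0.334]
force: [-1.4, 3.4, 5.5]
finger_gap: 0.582
gripper_force: 31.8
```

```bash
python3 - <<'E'
from h import *
s=manip.sense(); print({k:np.round(s[k],3) for k in s})
row(cur(),bpose((.4665,.198),120.8,.054,.026,0,-45),1)
for n in("top","scene"):
    im,W,d=snap(n); print(n); bottles(im,W)
save(im[200:400,200:500],"s2.png",2)
E
```

```text
{'t': np.float64(2.75), 'q': array([ 0.582,  0.913,  1.84 , -1.179,  0.87 ,  1.057]), 'qd': array([-0.001,  0.   , -0.001, -0.001,  0.   , -0.   ]), 'tau': array([ -1.635, -40.785,  -1.858,  -0.707,   1.745,   0.069]), 'tcp_pos': array([0.467, 0.201, 0.028]), 'tool_rot': array([ 0.455,  0.804, -0.187,  0.334]), 'force': array([-1.388,  3.376,  5.477]), 'ft_torque': array([0.049, 0.097, 0.014]), 'gripper_force': np.float64(31.758), 'finger_gap': np.float64(0.582)}
1 x [0.0004, -0.0019, 0.0023, 0.29, -0.01, 0.08]
top
px [193. 112.] n 167 ztop 0.040 top rect c(838,318) 23x104 @0.0 all c(838,318) 23x104 @0.0
px [160. 160.] n 158 ztop 0.055 top rect c(689,406) 36x42 @78.4 all c(689,406) 36x42 @78.3
px [242. 180.] n 579 ztop 0.054 top rect c(622,155) 94x50 @78.6 all c(623,160) 106x52 @79.2
px [210. 229.] n 1882 ztop 0.099 top rect c(438,249) 133x59 @18.1 all c(488,260) 209x163 @51.2
scene
px [373. 275.] n 2534 ztop 0.102 top rect c(443,255) 121x93 @70.7 all c(438,250) 132x231 @52.6
px [294. 296.] n 977 ztop 0.052 top rect c(625,159) 106x50 @81.0 all c(625,159) 107x51 @80.1
px [378. 323.] n 1111 ztop 0.052 top rect c(515,331) 50x104 @33.6 all c(515,332) 51x106 @33.1
px [350. 399.] n 393 ztop 0.053 top rect c(690,405) 37x42 @78.5 all c(690,405) 37x42 @78.5
px [259. 405.] n 281 ztop 0.037 top rect c(844,296) 63x25 @78.7 all c(844,296) 63x25 @78.7
```

View pics/s2.png

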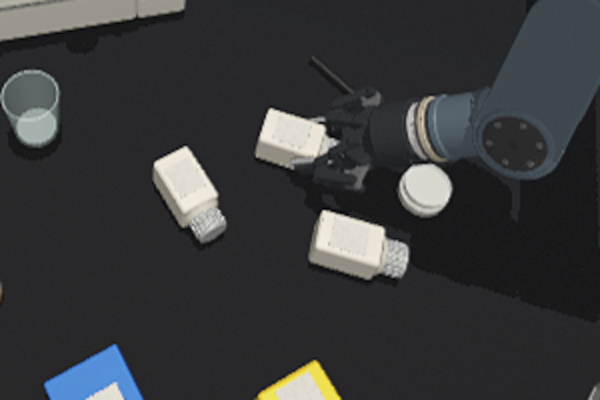

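The bottle is gripped at gap 0.58, about 50 mm. I'll tip it about its foot edge.

Request:
{"api": "drive_tool", "payload": {"plan": [[-0.0045,0,-0.0014,0,4.5,0,-1],[-0.0045,0,-0.0014,0,4.5,0,-1],[-0.0045,0,-0.0014,0,4.5,0,-1],[-0.0045,0,-0.0014,0,4.5,0,-1],[-0.0045,0,-0.0014,0,4.5,0,-1],[-0.0045,0,-0.0014,0,4.5,0,-1],[-0.0045,0,-0.0014,0,4.5,0,-1],[-0.0045,0,-0.0014,0,4.5,0,-1]]}}

```text
t: 3.65
tcp_pos: [0.4801, 0.1784, 0.0559]
tool_rot: [0.491, 0.868, -0.037, 0.068]
force: [-3.1, -1.8, 9.9]
finger_gap: 0.583
gripper_force: 32.1
```

```bash
python3 - <<'E'
from h import *
s=manip.sense(); print({k:np.round(s[k],3) for k in s})
im,W,d=snap("scene")
save(im[200:400,200:500],"s3.png",2)
E
```

```text
{'t': np.float64(3.65), 'q': array([ 0.219,  0.694,  1.874, -0.286,  0.539, -0.08 ]), 'qd': array([-0.512, -0.11 , -0.055,  1.64 ,  0.1  , -1.933]), 'tau': array([  2.702, -34.464,  -6.784,  -0.93 ,  -1.292,   1.203]), 'tcp_pos': array([0.48 , 0.178, 0.056]), 'tool_rot': array([ 0.491,  0.868, -0.037,  0.068]), 'force': array([-3.144, -1.84 ,  9.906]), 'ft_torque': array([-0.912,  0.382, -0.197]), 'gripper_force': np.float64(32.111), 'finger_gap': np.float64(0.583)}
```

View pics/s3.png

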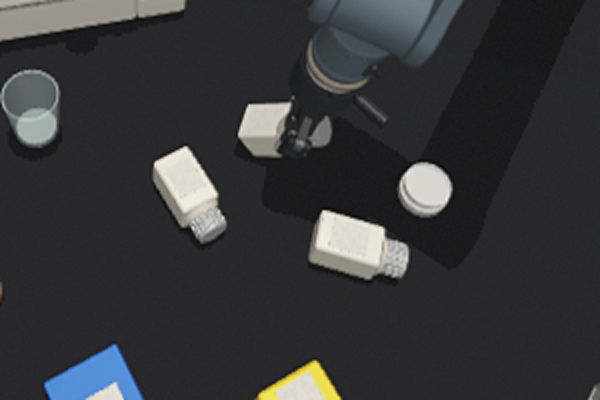

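The bottle is half tipped and its foot is still on the bench. I'll continue.

Request:
{"api": "drive_tool", "payload": {"plan": [[-0.0045,0,-0.0014,0,4.5,0,-1],[-0.0045,0,-0.0014,0,4.5,0,-1],[-0.0045,0,-0.0014,0,4.5,0,-1],[-0.0045,0,-0.0014,0,4.5,0,-1],[-0.0045,0,-0.0014,0,4.5,0,-1],[-0.0045,0,-0.0014,0,4.5,0,-1]]}}

```text
t: 4.3
tcp_pos: [0.495, 0.1546, 0.0643]
tool_rot: [0.486, 0.86, 0.08, -0.136]
force: [-1.9, -5.7, 18.6]
finger_gap: 0.579
gripper_force: 34.0
```

```bash
python3 - <<'E'
from h import *
s=manip.sense(); print({k:np.round(s[k],3) for k in s})
T=cur(); u=T[:3,:3]; print("tilt",np.degrees(np.arccos(-u[2,2])),"dir",u[:,2].round(3))
G=bpose((.4665,.198),120.8,.054,.026,0,-45)
a=np.radians(120.8); p=np.array([.4665,.198,0])-.053*np.array([np.cos(a),np.sin(a),0])
ax=np.array([np.cos(a-np.pi/2),np.sin(a-np.pi/2),0])
for deg in(63,90):
    Rr=R.from_rotvec(np.radians(deg)*ax).as_matrix(); 
    X=pose(p-Rr@p,Rr); row(T,X@G,1 if deg==63 else 6)
E
```

```text
{'t': np.float64(4.3), 'q': array([-0.061,  0.724,  1.773,  0.351,  0.855, -0.862]), 'qd': array([-0.415,  0.179, -0.22 ,  0.571,  0.707, -0.783]), 'tau': array([  3.953, -33.275,  -5.844,   0.871,  -0.937,   0.332]), 'tcp_pos': array([0.495, 0.155, 0.064]), 'tool_rot': array([ 0.486,  0.86 ,  0.08 , -0.136]), 'force': array([-1.863, -5.749, 18.559]), 'ft_torque': array([-0.694,  0.863,  0.214]), 'gripper_force': np.float64(34.001), 'finger_gap': np.float64(0.579)}
tilt 18.15373392120451 dir [-0.157  0.269 -0.95 ]
1 x [-0.0012, -0.0023, 0.0043, 0.2, -0.15, 0.29]
6 x [-0.0048, -0.0004, -0.0007, 0.02, 4.47, 0.05]
```

Request:
{"api": "drive_tool", "payload": {"plan": [[-0.0047,0,-0.0022,0,4.5,0,-1],[-0.0047,0,-0.0022,0,4.5,0,-1],[-0.0047,0,-0.002,0,4.5,0,-1],[-0.0047,0,-0.0018,0,4.5,0,-1],[-0.0045,0,-0.0014,0,4.5,0,-1],[-0.0045,0,-0.0014,0,4.5,0,-1],[0,0,0,0,0,0,-1]]}}

```text
t: 5.0
tcp_pos: [0.5111, 0.1278, 0.0589]
tool_rot: [0.455, 0.803, 0.192, -0.333]
force: [3.1, -8.4, 14.9]
finger_gap: 0.58
gripper_force: 34.1
```

```bash
python3 - <<'E'
from h import *
s=manip.sense(); print({k:np.round(s[k],3) for k in s})
T=cur(); u=T[:3,:3]; print("tilt",np.degrees(np.arccos(-u[2,2])),"dir",u[:,2].round(3))
im,W,d=snap("scene")
save(im[180:380,200:500],"s4.png",2)
E
```

```text
{'t': np.float64(5.0), 'q': array([-0.255,  0.9  ,  1.597,  0.545,  1.307, -1.122]), 'qd': array([ 0.024, -0.032,  0.023, -0.023, -0.06 ,  0.014]), 'tau': array([  3.562, -37.862,  -3.815,   0.987,   0.855,  -0.101]), 'tcp_pos': array([0.511, 0.128, 0.059]), 'tool_rot': array([ 0.455,  0.803,  0.192, -0.333]), 'force': array([ 3.064, -8.391, 14.896]), 'ft_torque': array([0.157, 0.479, 0.244]), 'gripper_force': np.float64(34.06), 'finger_gap': np.float64(0.58)}
tilt 45.22851192580303 dir [-0.361  0.611 -0.704]
```

View pics/s4.png

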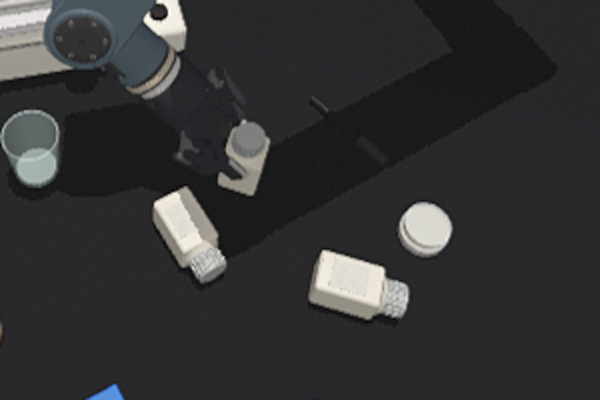

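It stands upright. I'll ease off, open and back away.

Request:
{"api": "drive_tool", "payload": {"plan": [[0.002,0,-0.002,0,0,0,-1],[0,0,0,0,0,0,1],[0,0,0,0,0,0,1],[0,0,0,0,0,0,1],[0,0,-0.02,0,0,0,1],[0,0,-0.03,0,0,0,1],[0,0,-0.03,0,0,0,1],[0,0,-0.03,0,0,0,1],[0,0,-0.03,0,0,0,1]]}}

```text
t: 5.95
tcp_pos: [0.5594, 0.0449, 0.1595]
tool_rot: [0.455, 0.804, 0.189, -0.334]
force: [0.3, 0.5, 0.1]
finger_gap: 1.0
gripper_force: 0.0
```

```bash
python3 - <<'E'
from h import *
s=manip.sense(); print(s["tcp_pos"],s["q"].round(2))
for n in("top","scene","wrist"):
    im,W,d=snap(n); print(n); bottles(im,W)
    k=(W[...,2]>.09)&(W[...,2]<.115)&(abs(W[...,0]-.508)<.04)&(abs(W[...,1]-.131)<.04); P=W[k]
    print("cap",k.sum(),cv2.minEnclosingCircle(P[:,:2].astype(np.float32)*1000),np.nanmedian(P[:,2]))
row(cur(),pose([.507,.131,.20],down(30.8)))
E
```

```text
[0.55941157 0.0449157  0.15950256] [-0.35  0.8   1.42  0.46  1.59 -1.05]
top
px [192. 112.] n 161 ztop 0.040 top rect c(843,317) 101x22 @81.7 all c(843,317) 101x22 @81.7
px [160. 160.] n 159 ztop 0.056 top rect c(688,406) 36x41 @77.5 all c(689,407) 38x43 @77.5
px [229. 178.] n 132 ztop 0.049 top rect c(634,193) 37x36 @78.0 all c(631,194) 36x45 @73.5
px [186. 217.] n 597 ztop 0.054 top rect c(513,332) 50x104 @33.4 all c(512,333) 52x107 @34.5
px [187. 259.] n 312 ztop 0.035 top rect c(389,332) 55x51 @88.2 all c(389,332) 57x56 @14.2
cap 0 ((0.0, 0.0), 0.0) nan
scene
px [322. 258.] n 642 ztop 0.107 top rect c(511,130) 38x36 @48.6 all c(511,130) 50x50 @31.0
px [294. 296.] n 976 ztop 0.052 top rect c(625,159) 104x50 @79.4 all c(625,159) 108x50 @80.2
px [412. 293.] n 496 ztop 0.032 top rect c(391,332) 56x56 @25.8 all c(392,332) 57x57 @35.5
px [378. 323.] n 1114 ztop 0.052 top rect c(515,332) 50x105 @32.8 all c(516,332) 51x106 @32.7
px [350. 399.] n 393 ztop 0.053 top rect c(690,405) 36x42 @78.4 all c(690,405) 36x42 @78.4
px [259. 405.] n 284 ztop 0.037 top rect c(844,296) 62x25 @78.8 all c(844,296) 62x25 @78.8
cap 221 ((510.64935302734375, 129.67910766601562), 19.840272903442383) 0.1057532972694627
wrist
px [277.  57.] n 1577 ztop 0.030 top rect c(389,332) 55x57 @30.8 all c(388,331) 58x58 @63.3
px [369.  92.] n 3847 ztop 0.050 top rect c(513,331) 49x104 @33.6 all c(512,332) 49x107 @33.6
px [543.  89.] n 822 ztop 0.050 top rect c(687,406) 40x42 @79.0 all c(687,406) 40x42 @79.0
px [275. 201.] n 5259 ztop 0.106 top rect c(508,129) 40x38 @1.1 all c(509,128) 50x49 @30.5
px [402. 247.] n 5559 ztop 0.050 top rect c(623,159) 104x50 @79.9 all c(623,160) 107x50 @79.9
cap 2201 ((508.16717529296875, 129.89955139160156), 20.28769302368164) 0.1054447177802742
8 x [0.014, -0.0002, 0.0009, 0.02, -5.61, 0.02]
  return np.nanmean(a, axis, out=out, keepdims=keepdims)
```

Request:
{"api": "drive_tool", "payload": {"plan": [[0.014,0,0.0009,0,-5.61,0,1],[0.014,0,0.0009,0,-5.61,0,1],[0.014,0,0.0009,0,-5.61,0,1],[0.014,0,0.0009,0,-5.61,0,1],[0.014,0,0.0009,0,-5.61,0,1],[0.014,0,0.0009,0,-5.61,0,1],[0.014,0,0.0009,0,-5.61,0,1],[0.014,0,0.0009,0,-5.61,0,1],[0,0,0,0,0,0,1]]}}

```text
t: 7.0
tcp_pos: [0.5018, 0.136, 0.1982]
tool_rot: [0.49, 0.872, -0.0, -0.004]
force: [-0.4, -0.4, 0.7]
finger_gap: 0.996
gripper_force: 0.0
```

```bash
python3 - <<'E'
from h import *
s=manip.sense(); print(s["tcp_pos"],s["q"].round(2))
row(cur(),pose([.5085,.1295,.072],down(30.7)),6)
im,W,d=snap("wrist")
bottles(im,W)
yaw=np.radians(-27.3); ex=np.array([np.cos(yaw),np.sin(yaw)]); ey=np.array([-ex[1],ex[0]]); O=.6155*ex-.018*ey; print("O",O)
for y in(-.085,-.02,.045): print(y,O+.0325*ex+y*ey)
t=O+.0325*ex-.085*ey
row(pose([.5085,.1295,.31],down(30.7)),pose([*t,.31],down(-27.3)))
E
```

```text
[0.50177506 0.13602545 0.19817965] [ 0.05  0.45  1.74  0.    0.95 -0.5 ]
6 x [-0.0016, 0.0004, 0.021, -0.04, -0.06, 0.11]
px [419.  34.] n 5424 ztop 0.051 top rect c(528,308) 50x47 @33.4 all c(525,312) 50x56 @33.1
px [281. 214.] n 4475 ztop 0.106 top rect c(507,131) 39x39 @32.7 all c(507,131) 50x49 @30.5
px [398. 237.] n 6066 ztop 0.050 top rect c(622,160) 105x50 @79.6 all c(622,160) 106x50 @80.0
O [ 0.53868821 -0.29829391]
-0.085 [ 0.52858306 -0.38873249]
-0.02 [ 0.55839528 -0.33097237]
0.045 [ 0.5882075  -0.27321225]
18 x [-0.0301, -0.0006, 0.0, 0.0, 0.0, 3.22]
```

Request:
{"api": "drive_tool", "payload": {"plan": [[-0.0014,0.0004,0.021,0,0,0.1,1],[-0.0014,0.0004,0.021,0,0,0.1,1],[-0.0014,0.0004,0.021,0,0,0.1,1],[-0.0014,0.0004,0.021,0,0,0.1,1],[-0.0014,0.0004,0.021,0,0,0.1,1],[-0.0014,0.0004,0.021,0,0,0.1,1],[0,0,0,0,0,0,1]], "newtons": 40}}

```text
t: 7.75
tcp_pos: [0.5114, 0.1257, 0.0701]
tool_rot: [0.498, 0.867, -0.001, -0.004]
force: [-1.0, -0.7, 0.1]
finger_gap: 1.002
gripper_force: 0.0
```

Request:
{"api": "drive_tool", "payload": {"plan": [[0,0,0,0,0,0,-1],[0,0,0,0,0,0,-1],[0,0,0,0,0,0,-1],[0,0,0,0,0,0,-1],[0,0,0,0,0,0,-1],[0,0,0,0,0,0,-1]]}}

```text
t: 8.35
tcp_pos: [0.5139, 0.1265, 0.0745]
tool_rot: [0.497, 0.868, 0.002, -0.0]
force: [-1.2, -1.9, 6.7]
finger_gap: 0.573
gripper_force: 42.0
```

Request:
{"api": "drive_tool", "payload": {"plan": [[0,0,-0.01,0,0,0,-1],[0,0,-0.02,0,0,0,-1],[0,0,-0.03,0,0,0,-1],[0,0,-0.03,0,0,0,-1],[0,0,-0.03,0,0,0,-1],[0,0,-0.03,0,0,0,-1],[0,0,-0.03,0,0,0,-1],[0,0,-0.03,0,0,0,-1],[0,0,-0.025,0,0,0,-1]]}}

```text
t: 9.25
tcp_pos: [0.5133, 0.1262, 0.3106]
tool_rot: [0.497, 0.868, 0.002, -0.001]
force: [-0.4, 0.6, -1.1]
finger_gap: 0.574
gripper_force: 41.9
```

```bash
python3 - <<'E'
from h import *
s=manip.sense(); print({k:np.round(s[k],3) for k in s})
row(cur(),pose([.5286,-.3887,.31],down(-27.3)))
im,W,d=snap("scene"); save(im[100:400,200:500],"s5.png",2)
E
```

```text
{'t': np.float64(9.25), 'q': array([ 0.027,  0.321,  1.592,  0.004,  1.228, -0.504]), 'qd': array([-0.002, -0.264, -0.327, -0.002,  0.6  , -0.   ]), 'tau': array([ 1.5100e-01, -3.5205e+01, -1.8109e+01,  1.7000e-02, -2.6400e-01,
       -1.0000e-03]), 'tcp_pos': array([0.513, 0.126, 0.311]), 'tool_rot': array([ 0.497,  0.868,  0.002, -0.001]), 'force': array([-0.422,  0.627, -1.09 ]), 'ft_torque': array([ 0.026, -0.046,  0.008]), 'gripper_force': np.float64(41.882), 'finger_gap': np.float64(0.574)}
18 x [-0.0298, -0.0008, -0.0, 0.0, -0.01, 3.21]
```

View pics/s5.png

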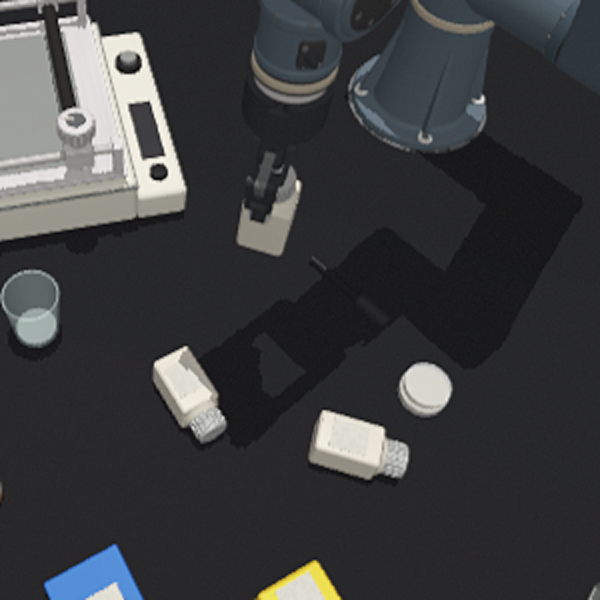

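Request:
{"api": "drive_tool", "payload": {"plan": [[-0.0298,-0.0008,0,0,0,3.21,-1],[-0.0298,-0.0008,0,0,0,3.21,-1],[-0.0298,-0.0008,0,0,0,3.21,-1],[-0.0298,-0.0008,0,0,0,3.21,-1],[-0.0298,-0.0008,0,0,0,3.21,-1],[-0.0298,-0.0008,0,0,0,3.21,-1],[-0.0298,-0.0008,0,0,0,3.21,-1],[-0.0298,-0.0008,0,0,0,3.21,-1],[-0.0298,-0.0008,0,0,0,3.21,-1]]}}

```text
t: 10.2
tcp_pos: [0.5865, -0.1301, 0.307]
tool_rot: [0.699, 0.716, 0.001, -0.002]
force: [0.4, -0.2, -0.8]
finger_gap: 0.574
gripper_force: 41.9
```

Request:
{"api": "drive_tool", "payload": {"plan": [[-0.0298,-0.0008,0,0,0,3.21,-1],[-0.0298,-0.0008,0,0,0,3.21,-1],[-0.0298,-0.0008,0,0,0,3.21,-1],[-0.0298,-0.0008,0,0,0,3.21,-1],[-0.0298,-0.0008,0,0,0,3.21,-1],[-0.0298,-0.0008,0,0,0,3.21,-1],[-0.0298,-0.0008,0,0,0,3.21,-1],[-0.0298,-0.0008,0,0,0,3.21,-1],[-0.0298,-0.0008,0,0,0,3.21,-1]]}}

```text
t: 11.1
tcp_pos: [0.5269, -0.3887, 0.3061]
tool_rot: [0.855, 0.519, 0.001, -0.002]
force: [1.4, -0.3, -1.7]
finger_gap: 0.572
gripper_force: 41.9
```

Request:
{"api": "drive_tool", "payload": {"plan": [[0,0,0,0,0,0,-1],[0,0,0,0,0,0,-1],[0,0,0,0,0,0,-1]]}}

```text
t: 11.4
tcp_pos: [0.5277, -0.387, 0.3064]
tool_rot: [0.854, 0.52, 0.001, -0.002]
force: [-0.8, -0.2, -1.4]
finger_gap: 0.579
gripper_force: 41.9
```

```bash
cat >> h.py <<'E'
yaw=np.radians(-27.3); ex=np.array([np.cos(yaw),np.sin(yaw)]); ey=np.array([-ex[1],ex[0]])
O=.6155*ex-.018*ey
def sh(x,y): return O+x*ex+y*ey
def bars(im,W):
    z=W[...,2]; X=(W[...,:2]-O)@ex; Y=(W[...,:2]-O)@ey; br=im.max(-1)
    b=(z>.14)&(z<.18)&(br<75)&(abs(X)<.1)&(abs(Y)<.14)
    n,l,st,c=cv2.connectedComponentsWithStats(b.astype(np.uint8))
    for i in range(1,n):
        if st[i,4]>50:
            q=l==i; print("bar",st[i,4],"x",np.percentile(X[q],[2,50,98]).round(4),"Y",Y[q].min().round(3),Y[q].max().round(3),"slope %.2f"%np.degrees(np.polyfit(Y[q],X[q],1)[0]),"z95 %.4f"%np.percentile(z[q],95))
    return X,Y,z
E
python3 - <<'E'
from h import *
s=manip.sense(); print(s["tcp_pos"],s["q"].round(2),s["gripper_force"])
T=cur(); print("tcp in shaker",(T[:2,3]-O)@ex,(T[:2,3]-O)@ey, np.degrees(np.arctan2(T[1,1],T[0,1])))
for n in("wrist","top","scene"):
    im,W,d=snap(n); print(n); X,Y,z=bars(im,W)
    if n=="wrist": save(im,"w2.png")
    p=(abs(z-.11)<.01)&(abs(X)<.1)&(abs(Y)<.14); print("platform",np.median(z[p]))
    k=z>.205; k&=(z<.225)&(abs(X+.055)<.05)&(abs(Y-.15)<.05)
    if k.sum()>20: print("knob",np.median(X[k]),np.median(Y[k]),np.median(z[k]))
E
```

```text
[ 0.52766146 -0.38695431  0.30644017] [-0.8   0.51  1.28  0.    1.35 -0.33] 41.882390768732876
tcp in shaker 0.030865489524143037 -0.08384257569018488 -27.343010164630236
wrist
bar 6027 x [-0.0616 -0.0516 -0.0448] Y -0.133 0.071 slope 0.07 z95 0.1656
bar 5065 x [0.0611 0.0698 0.0795] Y -0.107 0.07 slope -0.30 z95 0.1655
platform 0.11023963713334126
top
bar 476 x [0.0614 0.0689 0.0793] Y -0.066 0.13 slope -0.04 z95 0.1688
bar 429 x [-0.0632 -0.0554 -0.0456] Y -0.052 0.13 slope -0.29 z95 0.1693
platform 0.11054576963066087
knob -0.054719969887341506 0.14924177191271382 0.21808874699173741
scene
bar 364 x [-0.0611 -0.0515 -0.0425] Y -0.13 0.077 slope 0.17 z95 0.1676
bar 482 x [0.0635 0.0718 0.0811] Y -0.132 0.13 slope 0.06 z95 0.1676
platform 0.11111490537630808
knob -0.050554165253721035 0.15534871558630464 0.21772873255487923
```

View pics/w2.png

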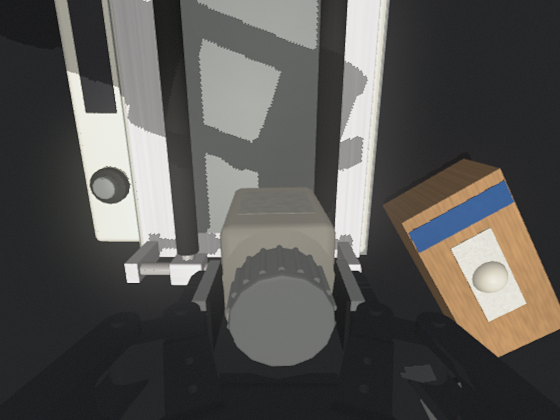

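The wrist picture shows the held bottle at (280,270) between the clamp bar (185,180) and the fixed bar (330,150). Both bars agree with the shaker frame. I'll lower it near the fixed bar.

Request:
{"api": "drive_tool", "payload": {"plan": [[-0.0035,0.0007,0.01,0,0,0,-1],[-0.0035,0.0007,0.02,0,0,0,-1],[0,0,0.025,0,0,0,-1],[0,0,0.025,0,0,0,-1],[0,0,0.02,0,0,0,-1],[0,0,0.01,0,0,0,-1],[0,0,0.006,0,0,0,-1],[0,0,0.003,0,0,0,-1],[0,0,0,0,0,0,-1],[0,0,0,0,0,0,-1]]}}

```text
t: 12.55
tcp_pos: [0.526, -0.3951, 0.1888]
tool_rot: [0.854, 0.52, 0.001, -0.001]
force: [0.7, 0.2, -1.7]
finger_gap: 0.573
gripper_force: 41.9
```

```bash
python3 - <<'E'
from h import *
s=manip.sense(); print(s["tcp_pos"],s["q"].round(2),s["force"])
T=cur(); print("tcp in shaker",(T[:2,3]-O)@ex,(T[:2,3]-O)@ey, np.degrees(np.arctan2(T[1,1],T[0,1])))
E
```

```text
[ 0.52596664 -0.39511189  0.1887966 ] [-0.81  0.63  1.4   0.    1.11 -0.34] [ 0.65506052  0.20081395 -1.69502888]
tcp in shaker 0.03310091125140156 -0.09186887029724018 -27.399466318619908
```

Request:
{"api": "drive_tool", "payload": {"plan": [[0,0,0.003,0,0,0,-1],[0,0,0.0015,0,0,0,-1],[0,0,0,0,0,0,-1],[0,0,0,0,0,0,-1]]}}

```text
t: 12.95
tcp_pos: [0.5258, -0.3951, 0.1846]
tool_rot: [0.854, 0.52, 0.001, -0.001]
force: [-1.5, 0.7, 5.3]
finger_gap: 0.57
gripper_force: 42.6
```

Request:
{"api": "drive_tool", "payload": {"plan": [[0,0,0,0,0,0,0.6],[0,0,0,0,0,0,0.6],[0,0,0,0,0,0,0.6],[0,0,-0.01,0,0,0,0.6],[0,0,-0.03,0,0,0,0.6],[0,0,-0.03,0,0,0,0.6],[0,0,-0.03,0,0,0,1],[0,0,-0.03,0,0,0,1],[0,0,0,0,0,0,1]]}}

```text
t: 13.85
tcp_pos: [0.5276, -0.3969, 0.3195]
tool_rot: [0.854, 0.52, 0.002, 0.004]
force: [0.7, 0.2, -0.3]
finger_gap: 0.999
gripper_force: 0.0
```

```bash
cat >> h.py <<'E'
def caps(W):
    z=W[...,2]; X=(W[...,:2]-O)@ex; Y=(W[...,:2]-O)@ey
    k=(z>.19)&(z<.23)&(X>-.04)&(X<.1)&(abs(Y)<.13)
    n,l,st,c=cv2.connectedComponentsWithStats(k.astype(np.uint8))
    for i in range(1,n):
        if st[i,4]>40:
            q=l==i; (a,b),r=cv2.minEnclosingCircle(np.stack([X[q],Y[q]],-1).astype(np.float32)*1000); print("cap shaker %.0f %.0f r %.0f z %.3f n %d"%(a,b,r,np.median(z[q]),st[i,4]))
E
python3 - <<'E'
from h import *
s=manip.sense(); print(s["tcp_pos"],s["q"].round(2),s["force"])
for n in("wrist","scene","top"):
    im,W,d=snap(n); print(n); caps(W); bottles(im,W)
    if n=="wrist": save(im,"w3.png"); bars(im,W)
H=bpose((.512,.333),123.4,.054,.026,.20,-45); print(H[:3,3]); row(cur(),H)
E
```

```text
[ 0.52755096 -0.3969464   0.31950121] [-0.81  0.51  1.25  0.    1.37 -0.34] [ 0.74871202  0.22057493 -0.32220209]
wrist
cap shaker 29 -86 r 21 z 0.216 n 2354
bar 5536 x [-0.0617 -0.0518 -0.0448] Y -0.133 0.064 slope 0.11 z95 0.1656
bar 5383 x [0.061  0.0694 0.0793] Y -0.133 0.064 slope 0.15 z95 0.1655
scene
cap shaker 31 -83 r 22 z 0.213 n 218
px [294. 296.] n 980 ztop 0.052 top rect c(625,158) 104x50 @79.4 all c(626,160) 106x51 @79.7
px [412. 293.] n 497 ztop 0.032 top rect c(391,331) 57x55 @16.5 all c(391,332) 57x58 @77.9
px [378. 323.] n 1114 ztop 0.052 top rect c(516,332) 50x104 @32.8 all c(516,332) 50x106 @32.6
px [350. 399.] n 393 ztop 0.053 top rect c(690,405) 36x43 @78.7 all c(690,405) 36x43 @78.7
px [259. 405.] n 287 ztop 0.037 top rect c(844,296) 62x25 @78.6 all c(844,296) 62x25 @78.6
top
px [193. 112.] n 164 ztop 0.040 top rect c(840,318) 105x23 @87.5 all c(840,318) 105x23 @87.5
px [160. 160.] n 158 ztop 0.055 top rect c(689,406) 38x41 @77.9 all c(689,406) 38x42 @78.0
px [242. 180.] n 578 ztop 0.054 top rect c(622,158) 99x49 @79.3 all c(623,160) 106x51 @80.3
px [186. 217.] n 600 ztop 0.055 top rect c(512,332) 50x105 @33.6 all c(512,333) 51x106 @33.4
px [186. 259.] n 311 ztop 0.035 top rect c(389,332) 56x51 @88.2 all c(388,331) 56x57 @49.7
[0.43359979 0.45190016 0.16742136]
29 x [0.031, -0.003, -0.007, -0.82, -1.41, -1.98]
```

View pics/w3.png

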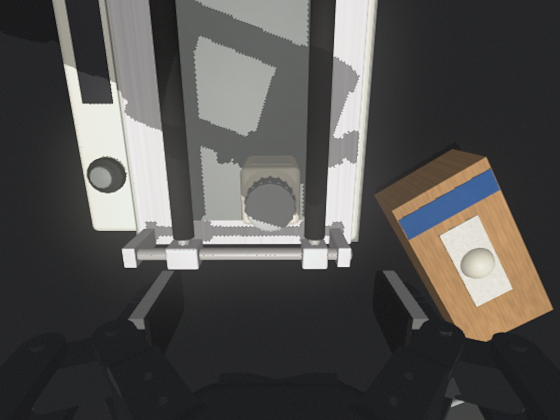

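The first bottle stands on the platform at shaker (30,-85), cap top at 0.216 as expected; it is at (270,195) in the picture. Now the second bottle.

```bash
python3 - <<'E'
from h import *
T=cur(); M=pose([.51,.25,.28],down(30))
row(T,M,v=.04)
H=bpose((.512,.333),123.4,.054,.026,.20,-45); row(M,H,v=.04)
E
```

```text
17 x [0.0395, -0.0012, 0.002, -0.0, -0.01, -3.38]
8 x [0.0305, 0.0049, 0.0044, -0.17, -5.62, -0.4]
```

Request:
{"api": "drive_tool", "payload": {"plan": [[0.0395,-0.0012,0.002,0,0,-3.38,1],[0.0395,-0.0012,0.002,0,0,-3.38,1],[0.0395,-0.0012,0.002,0,0,-3.38,1],[0.0395,-0.0012,0.002,0,0,-3.38,1],[0.0395,-0.0012,0.002,0,0,-3.38,1],[0.0395,-0.0012,0.002,0,0,-3.38,1],[0.0395,-0.0012,0.002,0,0,-3.38,1],[0.0395,-0.0012,0.002,0,0,-3.38,1],[0.0395,-0.0012,0.002,0,0,-3.38,1]]}}

```text
t: 14.9
tcp_pos: [0.5986, -0.0494, 0.2942]
tool_rot: [0.687, 0.726, 0.0, -0.003]
force: [0.8, -0.3, 1.3]
finger_gap: 0.997
gripper_force: 0.0
```

Request:
{"api": "drive_tool", "payload": {"plan": [[0.0395,-0.0012,0.002,0,0,-3.38,1],[0.0395,-0.0012,0.002,0,0,-3.38,1],[0.0395,-0.0012,0.002,0,0,-3.38,1],[0.0395,-0.0012,0.002,0,0,-3.38,1],[0.0395,-0.0012,0.002,0,0,-3.38,1],[0.0395,-0.0012,0.002,0,0,-3.38,1],[0.0395,-0.0012,0.002,0,0,-3.38,1],[0.0395,-0.0012,0.002,0,0,-3.38,1]]}}

```text
t: 15.7
tcp_pos: [0.5084, 0.2502, 0.2794]
tool_rot: [0.499, 0.867, -0.0, -0.002]
force: [0.2, 0.5, 0.7]
finger_gap: 1.002
gripper_force: 0.0
```

Request:
{"api": "drive_tool", "payload": {"plan": [[0.0305,0.0049,0.0044,-0.17,-5.62,-0.4,1],[0.0305,0.0049,0.0044,-0.17,-5.62,-0.4,1],[0.0305,0.0049,0.0044,-0.17,-5.62,-0.4,1],[0.0305,0.0049,0.0044,-0.17,-5.62,-0.4,1],[0.0305,0.0049,0.0044,-0.17,-5.62,-0.4,1],[0.0305,0.0049,0.0044,-0.17,-5.62,-0.4,1],[0.0305,0.0049,0.0044,-0.17,-5.62,-0.4,1],[0.0305,0.0049,0.0044,-0.17,-5.62,-0.4,1],[0,0,0,0,0,0,1],[0,0,0,0,0,0,1]]}}

```text
t: 16.7
tcp_pos: [0.4317, 0.4508, 0.1666]
tool_rot: [0.436, 0.815, -0.183, 0.336]
force: [0.7, -1.0, 0.9]
finger_gap: 1.002
gripper_force: 0.0
```

```bash
python3 - <<'E'
from h import *
s=manip.sense(); print(s["tcp_pos"],s["q"].round(2))
im,W,d=snap("wrist"); bottles(im,W)
row(cur(),bpose((.512,.333),123.5,.054,.027,0,-45),8)
E
```

```text
[0.4316824  0.45081835 0.16660249] [ 0.93  0.81  1.35 -0.74  1.38  0.64]
px [160. 138.] n 3561 ztop 0.031 top rect c(388,334) 56x56 @35.8 all c(388,335) 57x58 @35.8
px [281. 188.] n 3948 ztop 0.050 top rect c(511,335) 50x102 @33.2 all c(511,336) 50x104 @32.9
px [451. 225.] n 583 ztop 0.051 top rect c(688,405) 37x46 @79.5 all c(688,405) 37x46 @79.5
px [277. 258.] n 1938 ztop 0.050 top rect c(622,162) 102x49 @80.0 all c(621,162) 106x50 @79.2
px [443. 246.] n 181 ztop 0.024 top rect c(815,323) 30x8 @73.3 all c(815,323) 30x8 @73.3
px [449. 261.] n 265 ztop 0.035 top rect c(845,317) 100x27 @78.4 all c(845,317) 100x27 @78.4
8 x [0.0001, 0.0001, 0.025, -0.01, -0.02, -0.0]
```

Request:
{"api": "drive_tool", "payload": {"plan": [[0,0,0.025,0,0,0,1],[0,0,0.025,0,0,0,1],[0,0,0.025,0,0,0,1],[0,0,0.025,0,0,0,1],[0,0,0.025,0,0,0,1],[0,0,0.025,0,0,0,1],[0,0,0.025,0,0,0,1],[0,0,0.024,0,0,0,1],[0,0,0,0,0,0,1]], "newtons": 35}}

```text
t: 17.65
tcp_pos: [0.5121, 0.3309, 0.0295]
tool_rot: [0.441, 0.813, -0.181, 0.335]
force: [-0.6, -0.4, -0.4]
finger_gap: 0.997
gripper_force: 0.0
```

Request:
{"api": "drive_tool", "payload": {"plan": [[0,0,0,0,0,0,-1],[0,0,0,0,0,0,-1],[0,0,0,0,0,0,-1],[0,0,0,0,0,0,-1],[0,0,0,0,0,0,-1],[0,0,-0.001,0,0,0,-1],[0,0,0,0,0,0,-1]]}}

```text
t: 18.35
tcp_pos: [0.5107, 0.336, 0.0306]
tool_rot: [0.438, 0.814, -0.179, 0.337]
force: [-0.7, 1.2, 6.3]
finger_gap: 0.576
gripper_force: 37.1
```

Request:
{"api": "drive_tool", "payload": {"plan": [[-0.0045,0,-0.0016,0,4.5,0,-1],[-0.0045,0,-0.0016,0,4.5,0,-1],[-0.0045,0,-0.0016,0,4.5,0,-1],[-0.0045,0,-0.0016,0,4.5,0,-1],[-0.0045,0,-0.0016,0,4.5,0,-1],[-0.0045,0,-0.0016,0,4.5,0,-1],[-0.0045,0,-0.0016,0,4.5,0,-1],[-0.0045,0,-0.0016,0,4.5,0,-1]]}}

```text
t: 19.15
tcp_pos: [0.5234, 0.3147, 0.0575]
tool_rot: [0.472, 0.878, -0.034, 0.066]
force: [-0.4, 0.5, -1.1]
finger_gap: 0.577
gripper_force: 36.5
```

```bash
python3 - <<'E'
from h import *
s=manip.sense(); print({k:np.round(s[k],2) for k in s})
E
```

```text
{'t': np.float64(19.15), 'q': array([ 0.43,  0.77,  1.6 , -0.22,  0.76, -0.  ]), 'qd': array([-0.43, -0.11,  0.02,  1.16, -0.03, -1.26]), 'tau': array([  2.03, -47.73, -10.99,  -1.14,  -0.08,   0.85]), 'tcp_pos': array([0.52, 0.31, 0.06]), 'tool_rot': array([ 0.47,  0.88, -0.03,  0.07]), 'force': array([-0.38,  0.47, -1.1 ]), 'ft_torque': array([ 0.04,  0.11, -0.01]), 'gripper_force': np.float64(36.46), 'finger_gap': np.float64(0.58)}
```

Almost the full weight is on the gripper, so I'll bring it down a touch and continue the tip.

Request:
{"api": "drive_tool", "payload": {"plan": [[0,0,0.002,0,0,0,-1],[0,0,0.001,0,0,0,-1]]}}

```text
t: 19.35
tcp_pos: [0.5254, 0.3138, 0.0563]
tool_rot: [0.473, 0.878, -0.035, 0.07]
force: [-2.8, -0.6, 14.8]
finger_gap: 0.581
gripper_force: 38.2
```

```bash
python3 - <<'E'
from h import *
s=manip.sense(); print(s["tcp_pos"],s["force"])
T=cur(); u=T[:3,:3]; print("dir",u[:,2].round(3))
im,W,d=snap("scene"); save(im[210:340,290:470],"s6.png",4)
E
```

```text
[0.52537405 0.31384708 0.05629522] [-2.84656979 -0.62326739 14.7592521 ]
dir [ 0.089 -0.128 -0.988]
```

View pics/s6.png

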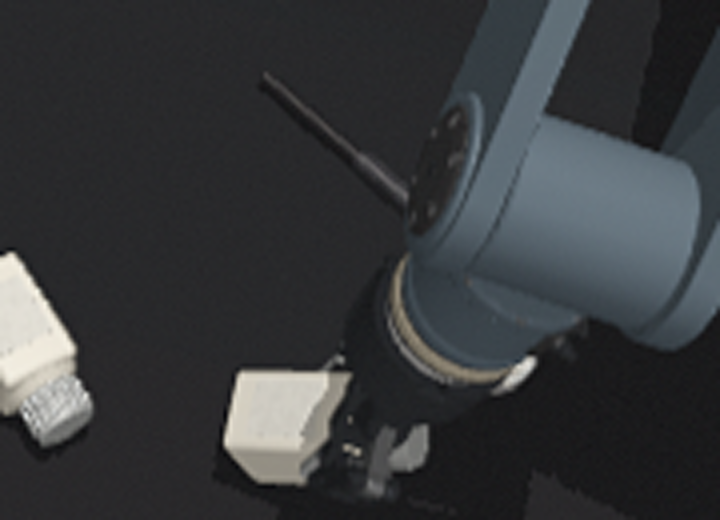

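Request:
{"api": "drive_tool", "payload": {"plan": [[-0.0045,0,-0.0018,0,4.5,0,-1],[-0.0045,0,-0.0018,0,4.5,0,-1],[-0.0045,0,-0.0016,0,4.5,0,-1],[-0.0045,0,-0.0015,0,4.5,0,-1],[-0.0045,0,-0.0015,0,4.5,0,-1],[-0.0045,0,-0.0015,0,4.5,0,-1]]}}

```text
t: 20.0
tcp_pos: [0.5394, 0.2923, 0.064]
tool_rot: [0.467, 0.87, 0.077, -0.139]
force: [0.2, -1.6, 4.5]
finger_gap: 0.584
gripper_force: 37.4
```

```bash
python3 - <<'E'
from h import *
s=manip.sense(); print(s["tcp_pos"],s["force"])
T=cur(); u=T[:3,:3]; print("dir",u[:,2].round(3))
E
```

```text
[0.53940937 0.29230175 0.06404761] [ 0.16772136 -1.58981733  4.54974308]
dir [-0.171  0.263 -0.95 ]
```

Request:
{"api": "drive_tool", "payload": {"plan": [[-0.0045,0,-0.0013,0,4.5,0,-1],[-0.0045,0,-0.0013,0,4.5,0,-1],[-0.0045,0,-0.0013,0,4.5,0,-1],[-0.0045,0,-0.0013,0,4.5,0,-1],[-0.0045,0,-0.0013,0,4.5,0,-1],[-0.0045,0,-0.0013,0,4.5,0,-1],[0,0,0,0,0,0,-1]]}}

```text
t: 20.7
tcp_pos: [0.5561, 0.2676, 0.0576]
tool_rot: [0.438, 0.812, 0.184, -0.339]
force: [3.6, -6.1, 13.5]
finger_gap: 0.583
gripper_force: 38.7
```

```bash
python3 - <<'E'
from h import *
s=manip.sense(); print(s["tcp_pos"],s["force"],s["ft_torque"])
T=cur(); u=T[:3,:3]; print("dir",u[:,2].round(3))
E
```

```text
[0.55614144 0.2675797  0.05757233] [ 3.55997093 -6.11725893 13.45786338] [0.19187544 0.3134727  0.12027238]
dir [-0.389  0.596 -0.703]
```

Request:
{"api": "drive_tool", "payload": {"plan": [[0.001,0,-0.001,0,0,0,-1],[0,0,0,0,0,0,1],[0,0,0,0,0,0,1],[0,0,0,0,0,0,1],[0,0,-0.02,0,0,0,1],[0,0,-0.03,0,0,0,1],[0,0,-0.03,0,0,0,1],[0,0,-0.03,0,0,0,1],[0,0,-0.03,0,0,0,1],[0,0,0,0,0,0,1]]}}

```text
t: 21.7
tcp_pos: [0.6117, 0.184, 0.1588]
tool_rot: [0.438, 0.814, 0.184, -0.335]
force: [-0.3, 0.2, -0.4]
finger_gap: 0.996
gripper_force: 0.0
```

Request:
{"api": "drive_tool", "payload": {"plan": [[0.014,0,0.0009,0,-5.6,0,1],[0.014,0,0.0009,0,-5.6,0,1],[0.014,0,0.0009,0,-5.6,0,1],[0.014,0,0.0009,0,-5.6,0,1],[0.014,0,0.0009,0,-5.6,0,1],[0.014,0,0.0009,0,-5.6,0,1],[0.014,0,0.0009,0,-5.6,0,1],[0.014,0,0.0009,0,-5.6,0,1],[0,0,0,0,0,0,1],[0,0,0,0,0,0,1]]}}

```text
t: 22.7
tcp_pos: [0.5506, 0.2718, 0.1964]
tool_rot: [0.472, 0.881, 0.002, -0.004]
force: [0.2, 0.2, -0.1]
finger_gap: 0.998
gripper_force: 0.0
```

```bash
python3 - <<'E'
from h import *
s=manip.sense(); print(s["tcp_pos"],s["q"].round(2))
for n in("wrist","scene"):
    im,W,d=snap(n); bottles(im,W); caps(W)
row(cur(),pose([.5555,.268,.072],down(33.4)),6)
E
```

```text
[0.55057672 0.27175885 0.19637567] [ 0.27  0.57  1.51  0.01  1.07 -0.32]
px [157.  32.] n 4463 ztop 0.031 top rect c(391,330) 57x49 @34.4 all c(392,330) 58x52 @40.1
px [502. 162.] n 2169 ztop 0.051 top rect c(688,405) 37x44 @77.3 all c(688,405) 37x44 @77.3
px [280. 208.] n 4506 ztop 0.106 top rect c(552,271) 39x39 @28.6 all c(552,271) 50x50 @33.6
px [324. 320.] n 5501 ztop 0.051 top rect c(663,191) 49x105 @3.3 all c(663,191) 49x106 @3.3
px [513. 289.] n 345 ztop 0.024 top rect c(814,323) 31x5 @78.1 all c(814,324) 32x7 @74.1
px [534. 317.] n 826 ztop 0.035 top rect c(842,313) 66x22 @81.8 all c(842,313) 66x22 @81.8
px [412. 293.] n 498 ztop 0.032 top rect c(391,331) 57x55 @15.5 all c(391,332) 58x58 @29.8
px [290. 316.] n 1064 ztop 0.052 top rect c(667,188) 50x103 @3.1 all c(666,190) 51x107 @3.4
px [348. 312.] n 633 ztop 0.106 top rect c(560,268) 39x29 @69.8 all c(557,270) 49x51 @33.5
px [350. 399.] n 392 ztop 0.053 top rect c(690,405) 36x42 @78.6 all c(690,405) 36x42 @78.6
px [259. 405.] n 283 ztop 0.037 top rect c(844,296) 62x25 @78.7 all c(844,296) 62x25 @78.7
cap shaker 31 -84 r 22 z 0.214 n 214
6 x [-0.0007, 0.0002, 0.0208, 0.0, -0.07, 0.01]
```

Bottle 1 was knocked to (663,191), axis 93 degrees, which I'll account for later. The second bottle stands at (553,270) in world mm. I'll regrasp it from above and carry it.

Request:
{"api": "drive_tool", "payload": {"plan": [[-0.0004,0.0002,0.021,0,0,0,1],[-0.0004,0.0002,0.021,0,0,0,1],[-0.0004,0.0002,0.021,0,0,0,1],[-0.0004,0.0002,0.021,0,0,0,1],[-0.0004,0.0002,0.021,0,0,0,1],[-0.0004,0.0002,0.02,0,0,0,1],[0,0,0,0,0,0,1],[0,0,0,0,0,0,1]], "newtons": 40}}

```text
t: 23.6
tcp_pos: [0.5551, 0.2689, 0.072]
tool_rot: [0.475, 0.88, 0.002, -0.003]
force: [-0.9, 0.1, -0.2]
finger_gap: 0.998
gripper_force: 0.0
```

Request:
{"api": "drive_tool", "payload": {"plan": [[0,0,0,0,0,0,-1],[0,0,0,0,0,0,-1],[0,0,0,0,0,0,-1],[0,0,0,0,0,0,-1],[0,0,0,0,0,0,-1],[0,0,0,0,0,0,-1]]}}

```text
t: 24.2
tcp_pos: [0.5551, 0.27, 0.0738]
tool_rot: [0.474, 0.881, 0.003, -0.002]
force: [-0.9, -2.2, 5.3]
finger_gap: 0.572
gripper_force: 41.8
```

Request:
{"api": "drive_tool", "payload": {"plan": [[0,0,-0.01,0,0,0,-1],[0,0,-0.02,0,0,0,-1],[0,0,-0.03,0,0,0,-1],[0,0,-0.03,0,0,0,-1],[0,0,-0.03,0,0,0,-1],[0,0,-0.03,0,0,0,-1],[0,0,-0.03,0,0,0,-1],[0,0,-0.03,0,0,0,-1],[0,0,-0.03,0,0,0,-1],[0,0,0,0,0,0,-1]]}}

```text
t: 25.2
tcp_pos: [0.5573, 0.2693, 0.3178]
tool_rot: [0.474, 0.881, 0.006, 0.001]
force: [-0.1, 0.3, -0.6]
finger_gap: 0.578
gripper_force: 42.1
```

```bash
python3 - <<'E'
from h import *
s=manip.sense(); print({k:np.round(s[k],3) for k in s})
T=cur(); T1=pose([*sh(.0333,-.02),.312],down(-27.4)); row(T,T1)
E
```

```text
{'t': np.float64(25.2), 'q': array([ 0.266,  0.444,  1.368,  0.008,  1.319, -0.32 ]), 'qd': array([-0.002,  0.048,  0.078, -0.001, -0.045, -0.001]), 'tau': array([ 4.1000e-02, -4.2228e+01, -1.9269e+01,  1.4000e-02,  3.7200e-01,
        1.0000e-03]), 'tcp_pos': array([0.557, 0.269, 0.318]), 'tool_rot': array([0.474, 0.881, 0.006, 0.001]), 'force': array([-0.129,  0.255, -0.572]), 'ft_torque': array([ 0.028, -0.038, -0.048]), 'gripper_force': np.float64(42.095), 'finger_gap': np.float64(0.578)}
21 x [-0.0299, -0.0023, 0.0002, 0.02, -0.03, 2.9]
```

Request:
{"api": "drive_tool", "payload": {"plan": [[-0.0299,-0.0023,0,0,0,2.9,-1],[-0.0299,-0.0023,0,0,0,2.9,-1],[-0.0299,-0.0023,0,0,0,2.9,-1],[-0.0299,-0.0023,0,0,0,2.9,-1],[-0.0299,-0.0023,0,0,0,2.9,-1],[-0.0299,-0.0023,0,0,0,2.9,-1],[-0.0299,-0.0023,0,0,0,2.9,-1],[-0.0299,-0.0023,0,0,0,2.9,-1],[-0.0299,-0.0023,0,0,0,2.9,-1],[-0.0299,-0.0023,0,0,0,2.9,-1]]}}

```text
t: 26.2
tcp_pos: [0.6362, -0.0178, 0.3086]
tool_rot: [0.68, 0.733, 0.001, -0.004]
force: [0.7, -0.5, -1.3]
finger_gap: 0.577
gripper_force: 42.0
```

Request:
{"api": "drive_tool", "payload": {"plan": [[-0.0299,-0.0023,0,0,0,2.9,-1],[-0.0299,-0.0023,0,0,0,2.9,-1],[-0.0299,-0.0023,0,0,0,2.9,-1],[-0.0299,-0.0023,0,0,0,2.9,-1],[-0.0299,-0.0023,0,0,0,2.9,-1],[-0.0299,-0.0023,0,0,0,2.9,-1],[-0.0299,-0.0023,0,0,0,2.9,-1],[-0.0299,-0.0023,0,0,0,2.9,-1],[-0.0299,-0.0023,0,0,0,2.9,-1],[-0.0299,-0.0023,0,0,0,2.9,-1]]}}

```text
t: 27.2
tcp_pos: [0.569, -0.3064, 0.3068]
tool_rot: [0.842, 0.54, 0.0, -0.005]
force: [0.9, 0.2, -2.0]
finger_gap: 0.576
gripper_force: 42.0
```

Request:
{"api": "drive_tool", "payload": {"plan": [[-0.0299,-0.0023,0,0,0,2.9,-1],[0,0,0,0,0,0,-1],[0,0,0,0,0,0,-1],[0,0,0,0,0,0,-1]]}}

```text
t: 27.6
tcp_pos: [0.5556, -0.3311, 0.3076]
tool_rot: [0.854, 0.52, 0.001, -0.005]
force: [-0.6, 0.2, -1.9]
finger_gap: 0.572
gripper_force: 42.0
```

```bash
python3 - <<'E'
from h import *
s=manip.sense(); print({k:np.round(s[k],3) for k in s})
T=cur(); print("tcp in shaker",(T[:2,3]-O)@ex,(T[:2,3]-O)@ey, np.degrees(np.arctan2(T[1,1],T[0,1])))
row(T,pose([*sh(.0333,-.02),.20],down(-27.4)),6)
im,W,d=snap("wrist"); bars(im,W)
E
```

```text
{'t': np.float64(27.6), 'q': array([-0.712,  0.503,  1.295,  0.004,  1.352, -0.234]), 'qd': array([ 0.012, -0.004, -0.007, -0.004,  0.001, -0.   ]), 'tau': array([-6.470e-01, -4.580e+01, -2.035e+01, -1.900e-02,  2.300e-02,
       -0.000e+00]), 'tcp_pos': array([ 0.556, -0.331,  0.308]), 'tool_rot': array([ 0.854,  0.52 ,  0.001, -0.005]), 'force': array([-0.564,  0.247, -1.878]), 'ft_torque': array([-0.012, -0.021,  0.018]), 'gripper_force': np.float64(42.038), 'finger_gap': np.float64(0.572)}
tcp in shaker 0.030065526109411104 -0.0213770020545185 -27.40029957502699
6 x [0.0002, 0.0006, 0.0179, -0.07, -0.06, -0.0]
bar 6317 x [-0.0615 -0.0515 -0.0446] Y -0.109 0.133 slope 0.18 z95 0.1657
bar 5165 x [0.0614 0.07   0.0796] Y -0.055 0.13 slope -0.30 z95 0.1656
```

Request:
{"api": "drive_tool", "payload": {"plan": [[0.0007,0.0015,0.01,0,0,0,-1],[0.0007,0.0015,0.02,0,0,0,-1],[0,0,0.025,0,0,0,-1],[0,0,0.025,0,0,0,-1],[0,0,0.02,0,0,0,-1],[0,0,0.01,0,0,0,-1],[0,0,0.006,0,0,0,-1],[0,0,0.003,0,0,0,-1],[0,0,0.002,0,0,0,-1],[0,0,0,0,0,0,-1]]}}

```text
t: 28.65
tcp_pos: [0.559, -0.3318, 0.188]
tool_rot: [0.855, 0.519, 0.001, -0.003]
force: [-0.9, -1.0, -0.9]
finger_gap: 0.573
gripper_force: 42.0
```

```bash
python3 - <<'E'
from h import *
s=manip.sense(); print(s["tcp_pos"],s["force"])
T=cur(); print("tcp in shaker",(T[:2,3]-O)@ex,(T[:2,3]-O)@ey, np.degrees(np.arctan2(T[1,1],T[0,1])))
E
```

```text
[ 0.55901343 -0.33178622  0.18804606] [-0.89300551 -1.03730384 -0.91447178]
tcp in shaker 0.033422569988227284 -0.020439689383535287 -27.450921468351666
```

Request:
{"api": "drive_tool", "payload": {"plan": [[0,0,0.003,0,0,0,-1],[0,0,0.0015,0,0,0,-1],[0,0,0,0,0,0,-1],[0,0,0,0,0,0,-1]]}}

```text
t: 29.05
tcp_pos: [0.5589, -0.3319, 0.184]
tool_rot: [0.855, 0.519, 0.001, -0.003]
force: [-1.5, 1.3, 4.5]
finger_gap: 0.578
gripper_force: 42.7
```

Request:
{"api": "drive_tool", "payload": {"plan": [[0,0,0,0,0,0,0.6],[0,0,0,0,0,0,0.6],[0,0,0,0,0,0,0.6],[0,0,-0.01,0,0,0,0.6],[0,0,-0.03,0,0,0,0.6],[0,0,-0.03,0,0,0,0.6],[0,0,-0.03,0,0,0,1],[0,0,-0.03,0,0,0,1],[0,0,0,0,0,0,1],[0,0,0,0,0,0,1]]}}

```text
t: 30.05
tcp_pos: [0.5591, -0.3325, 0.3141]
tool_rot: [0.855, 0.519, 0.001, -0.002]
force: [-1.4, -0.2, -0.7]
finger_gap: 1.0
gripper_force: 0.0
```

```bash
python3 - <<'E'
from h import *
s=manip.sense(); print(s["tcp_pos"],s["q"].round(2),s["force"])
for n in("wrist","scene","top"):
    im,W,d=snap(n); print(n); caps(W); bottles(im,W)
T=cur(); M=pose([.66,.11,.28],down(3.3)); row(T,M,v=.04)
H=bpose((.6635,.191),93.3,.054,.028,.20,-45); print(H[:3,3]); row(M,H,v=.04)
E
```

```text
[ 0.55913868 -0.33250188  0.31406632] [-0.71  0.5   1.28  0.    1.37 -0.23] [-1.39358871 -0.23348842 -0.66245629]
wrist
cap shaker 31 -19 r 21 z 0.216 n 2439
cap shaker 29 -85 r 21 z 0.216 n 2323
scene
cap shaker 28 -50 r 54 z 0.213 n 455
px [412. 293.] n 495 ztop 0.032 top rect c(391,331) 57x55 @20.1 all c(392,332) 57x60 @78.1
px [290. 316.] n 1070 ztop 0.052 top rect c(667,189) 50x105 @2.4 all c(667,190) 51x107 @2.1
px [350. 399.] n 393 ztop 0.053 top rect c(690,405) 36x42 @78.4 all c(690,405) 36x42 @78.4
px [259. 405.] n 283 ztop 0.037 top rect c(844,296) 62x25 @79.0 all c(844,296) 62x25 @79.0
top
px [192. 112.] n 161 ztop 0.040 top rect c(840,318) 104x21 @88.9 all c(840,318) 104x21 @88.9
px [160. 160.] n 158 ztop 0.056 top rect c(689,407) 36x42 @78.1 all c(690,407) 36x42 @79.9
px [232. 167.] n 585 ztop 0.054 top rect c(664,189) 50x102 @3.8 all c(663,191) 51x106 @5.0
px [186. 259.] n 306 ztop 0.035 top rect c(389,332) 55x51 @88.1 all c(388,331) 55x56 @55.7
12 x [0.0382, -0.0002, 0.0027, -0.03, -0.04, -2.56]
[0.65530165 0.3331852  0.16942136]
8 x [0.0317, 0.001, 0.0037, 0.0, -5.63, 0.0]
```

Both bottles stand at shaker (31,-19) and (29,-85). Now the third.

Request:
{"api": "drive_tool", "payload": {"plan": [[0.0382,0,0.0027,0,0,-2.56,1],[0.0382,0,0.0027,0,0,-2.56,1],[0.0382,0,0.0027,0,0,-2.56,1],[0.0382,0,0.0027,0,0,-2.56,1],[0.0382,0,0.0027,0,0,-2.56,1],[0.0382,0,0.0027,0,0,-2.56,1],[0.0382,0,0.0027,0,0,-2.56,1],[0.0382,0,0.0027,0,0,-2.56,1],[0.0382,0,0.0027,0,0,-2.56,1],[0.0382,0,0.0027,0,0,-2.56,1]]}}

```text
t: 31.2
tcp_pos: [0.6624, 0.0337, 0.2862]
tool_rot: [0.718, 0.696, 0.001, -0.004]
force: [-0.2, 0.7, -0.2]
finger_gap: 1.004
gripper_force: 0.0
```

Request:
{"api": "drive_tool", "payload": {"plan": [[0.0382,0,0.0027,0,0,-2.56,1],[0.0382,0,0.0027,0,0,-2.56,1],[0.0317,0.001,0.0037,0,-5.63,0,1],[0.0317,0.001,0.0037,0,-5.63,0,1],[0.0317,0.001,0.0037,0,-5.63,0,1],[0.0317,0.001,0.0037,0,-5.63,0,1],[0.0317,0.001,0.0037,0,-5.63,0,1],[0.0317,0.001,0.0037,0,-5.63,0,1],[0.0317,0.001,0.0037,0,-5.63,0,1],[0.0317,0.001,0.0037,0,-5.63,0,1]]}}

```text
t: 32.2
tcp_pos: [0.6581, 0.3339, 0.1726]
tool_rot: [0.634, 0.673, -0.263, 0.277]
force: [0.3, -0.2, 0.3]
finger_gap: 1.0
gripper_force: 0.0
```

Request:
{"api": "drive_tool", "payload": {"plan": [[0,0,0,0,0,0,1],[0,0,0,0,0,0,1],[0,0,0,0,0,0,1]]}}

```text
t: 32.5
tcp_pos: [0.6595, 0.3314, 0.1755]
tool_rot: [0.636, 0.672, -0.261, 0.276]
force: [-0.3, -0.6, 0.9]
finger_gap: 0.998
gripper_force: 0.0
```

```bash
python3 - <<'E'
from h import *
s=manip.sense(); print(s["tcp_pos"],s["q"].round(2))
im,W,d=snap("wrist"); bottles(im,W)
row(cur(),bpose((.6635,.192),93.3,.054,.027,0,-45),8)
E
```

```text
[0.65950014 0.33141708 0.1755021 ] [ 0.55  0.98  0.89 -0.67  1.68  0.56]
px [366.   3.] n 246 ztop 0.051 top rect c(696,386) 5x20 @87.8 all c(696,386) 5x20 @87.8
px [496.  76.] n 751 ztop 0.024 top rect c(815,323) 31x7 @78.1 all c(815,323) 31x7 @78.1
px [518. 115.] n 1783 ztop 0.035 top rect c(840,305) 78x26 @85.7 all c(840,305) 78x26 @85.7
px [275. 180.] n 3971 ztop 0.051 top rect c(664,192) 50x103 @3.9 all c(664,193) 50x105 @3.9
8 x [0.0009, -0.0006, 0.0255, -0.0, -0.06, -0.02]
```

```bash
python3 - <<'E'
from h import *
row(cur(),bpose((.664,.1925),93.8,.054,.027,0,-45),8)
E
```

```text
8 x [0.001, -0.0006, 0.0254, -0.05, -0.05, -0.06]
```

Request:
{"api": "drive_tool", "payload": {"plan": [[0.001,-0.0006,0.0254,0,0,0,1],[0.001,-0.0006,0.0254,0,0,0,1],[0.001,-0.0006,0.0254,0,0,0,1],[0.001,-0.0006,0.0254,0,0,0,1],[0.001,-0.0006,0.0254,0,0,0,1],[0.001,-0.0006,0.0254,0,0,0,1],[0.001,-0.0006,0.0254,0,0,0,1],[0.001,-0.0006,0.0254,0,0,0,1],[0,0,0,0,0,0,1],[0,0,0,0,0,0,1]], "newtons": 35}}

```text
t: 33.55
tcp_pos: [0.6629, 0.1943, 0.0268]
tool_rot: [0.636, 0.672, -0.26, 0.276]
force: [-0.6, -0.1, 0.9]
finger_gap: 1.001
gripper_force: 0.0
```

Request:
{"api": "drive_tool", "payload": {"plan": [[0,0,0,0,0,0,-1],[0,0,0,0,0,0,-1],[0,0,0,0,0,0,-1],[0,0,0,0,0,0,-1],[0,0,0,0,0,0,-1],[0,0,0,0,0,0,-1]]}}

```text
t: 34.15
tcp_pos: [0.6624, 0.1964, 0.0259]
tool_rot: [0.635, 0.673, -0.26, 0.277]
force: [-0.2, 3.0, 5.2]
finger_gap: 0.582
gripper_force: 36.8
```

Request:
{"api": "drive_tool", "payload": {"plan": [[-0.0045,0,-0.0015,0,4.5,0,-1],[-0.0045,0,-0.0015,0,4.5,0,-1],[-0.0045,0,-0.0015,0,4.5,0,-1],[-0.0045,0,-0.0015,0,4.5,0,-1]]}}

```text
t: 34.55
tcp_pos: [0.663, 0.1862, 0.0419]
tool_rot: [0.668, 0.708, -0.156, 0.167]
force: [-1.6, 1.7, 6.2]
finger_gap: 0.583
gripper_force: 35.9
```

```bash
python3 - <<'E'
from h import *
s=manip.sense(); print({k:np.round(s[k],2) for k in s})
print(cur()[:3,2].round(3))
E
```

```text
{'t': np.float64(34.55), 'q': array([ 0.29,  0.94,  1.28, -0.51,  1.09,  0.51]), 'qd': array([-0.31, -0.28,  0.27,  0.68, -0.5 , -0.57]), 'tau': array([ -0.51, -49.83, -12.23,  -1.61,   0.65,   0.4 ]), 'tcp_pos': array([0.66, 0.19, 0.04]), 'tool_rot': array([ 0.67,  0.71, -0.16,  0.17]), 'force': array([-1.58,  1.7 ,  6.2 ]), 'ft_torque': array([-0.03,  0.2 , -0.15]), 'gripper_force': np.float64(35.92), 'finger_gap': np.float64(0.58)}
[ 0.027 -0.445 -0.895]
```

Steady light contact. I'll continue.

Request:
{"api": "drive_tool", "payload": {"plan": [[-0.0045,0,-0.0014,0,4.5,0,-1],[-0.0045,0,-0.0014,0,4.5,0,-1],[-0.0045,0,-0.0014,0,4.5,0,-1],[-0.0045,0,-0.0014,0,4.5,0,-1],[-0.0045,0,-0.0014,0,4.5,0,-1]]}}

```text
t: 35.05
tcp_pos: [0.6644, 0.1668, 0.0573]
tool_rot: [0.686, 0.727, -0.023, 0.026]
force: [-4.4, 1.5, 14.8]
finger_gap: 0.582
gripper_force: 36.3
```

```bash
python3 - <<'E'
from h import *
s=manip.sense(); print(s["tcp_pos"],s["force"],cur()[:3,2].round(3))
E
```

```text
[0.66436778 0.16683849 0.05730188] [-4.43567952  1.53694145 14.81911916] [ 0.006 -0.068 -0.998]
```

Request:
{"api": "drive_tool", "payload": {"plan": [[-0.0045,0,-0.002,0,4.5,0,-1],[-0.0045,0,-0.002,0,4.5,0,-1],[-0.0045,0,-0.0015,0,4.5,0,-1],[-0.0045,0,-0.0015,0,4.5,0,-1],[-0.0045,0,-0.0015,0,4.5,0,-1]]}}

```text
t: 35.55
tcp_pos: [0.6658, 0.1427, 0.0646]
tool_rot: [0.677, 0.718, 0.112, -0.117]
force: [-5.5, -3.7, 18.0]
finger_gap: 0.584
gripper_force: 36.5
```

```bash
python3 - <<'E'
from h import *
s=manip.sense(); print(s["tcp_pos"],s["force"],cur()[:3,2].round(3))
E
```

```text
[0.66579638 0.1427228  0.06456465] [-5.48436771 -3.68721146 18.01374628] [-0.017  0.318 -0.948]
```

Request:
{"api": "drive_tool", "payload": {"plan": [[-0.0045,0,-0.002,0,4.5,0,-1],[-0.0045,0,-0.002,0,4.5,0,-1],[-0.0045,0,-0.0015,0,4.5,0,-1],[-0.0045,0,-0.0014,0,4.5,0,-1],[-0.0045,0,-0.0014,0,4.5,0,-1],[-0.0045,0,-0.0014,0,4.5,0,-1],[0,0,0,0,0,0,-1],[0,0,0,0,0,0,-1]]}}

```text
t: 36.35
tcp_pos: [0.6684, 0.1127, 0.0597]
tool_rot: [0.634, 0.67, 0.267, -0.281]
force: [-1.5, -10.5, 21.4]
finger_gap: 0.583
gripper_force: 37.0
```

```bash
python3 - <<'E'
from h import *
s=manip.sense(); print(s["tcp_pos"],s["force"],cur()[:3,2].round(3),s["q"].round(2))
E
```

```text
[0.66839993 0.11274702 0.05972639] [ -1.546053   -10.51995638  21.43461992] [-0.037  0.714 -0.7  ] [-0.29  0.95  1.4   0.79  1.24 -0.79]
```

Request:
{"api": "drive_tool", "payload": {"plan": [[0.0018,0,-0.0018,0,0,0,-1],[0,0,0,0,0,0,1],[0,0,0,0,0,0,1],[0,0,0,0,0,0,1],[0,0,-0.02,0,0,0,1],[0,0,-0.03,0,0,0,1],[0,0,-0.03,0,0,0,1],[0,0,-0.03,0,0,0,1],[0,0,-0.03,0,0,0,1],[0,0,0,0,0,0,1]]}}

```text
t: 37.35
tcp_pos: [0.6746, 0.011, 0.1594]
tool_rot: [0.635, 0.671, 0.266, -0.277]
force: [1.9, -0.4, 0.0]
finger_gap: 0.999
gripper_force: 0.0
```

Request:
{"api": "drive_tool", "payload": {"plan": [[0.014,0,0.0009,0,-5.65,0,1],[0.014,0,0.0009,0,-5.65,0,1],[0.014,0,0.0009,0,-5.65,0,1],[0.014,0,0.0009,0,-5.65,0,1],[0.014,0,0.0009,0,-5.65,0,1],[0.014,0,0.0009,0,-5.65,0,1],[0.014,0,0.0009,0,-5.65,0,1],[0.014,0,0.0009,0,-5.65,0,1],[0,0,0,0,0,0,1],[0,0,0,0,0,0,1]]}}

```text
t: 38.35
tcp_pos: [0.6652, 0.1182, 0.196]
tool_rot: [0.686, 0.728, -0.0, -0.002]
force: [-0.1, -0.8, 0.2]
finger_gap: 0.998
gripper_force: 0.0
```

```bash
python3 - <<'E'
from h import *
s=manip.sense(); print(s["tcp_pos"],s["q"].round(2))
for n in("wrist","scene"):
    im,W,d=snap(n); bottles(im,W); caps(W)
row(cur(),pose([.668,.1135,.072],down(3.8)),6)
E
```

```text
[0.6652241  0.11821643 0.19599543] [ 0.01  0.65  1.34  0.    1.16 -0.05]
px [513.  14.] n 913 ztop 0.035 top rect c(838,278) 22x27 @80.7 all c(838,278) 22x27 @80.7
px [281. 211.] n 4535 ztop 0.106 top rect c(667,114) 39x39 @73.1 all c(667,114) 50x49 @3.1
px [269. 290.] n 722 ztop 0.107 top rect c(670,114) 38x37 @85.6 all c(671,112) 49x53 @3.9
px [412. 293.] n 495 ztop 0.032 top rect c(391,331) 56x56 @10.3 all c(392,333) 57x58 @44.0
px [350. 399.] n 392 ztop 0.053 top rect c(690,405) 37x42 @78.5 all c(690,405) 37x42 @78.5
px [259. 405.] n 282 ztop 0.037 top rect c(844,296) 62x25 @78.8 all c(844,296) 62x25 @78.8
cap shaker 30 -51 r 55 z 0.213 n 451
6 x [-0.0005, 0.0004, 0.0207, -0.03, -0.03, -0.09]
```

Request:
{"api": "drive_tool", "payload": {"plan": [[-0.0007,0.0004,0.0207,0,0,0,1],[-0.0007,0.0004,0.0207,0,0,0,1],[-0.0007,0.0004,0.0207,0,0,0,1],[-0.0007,0.0004,0.0207,0,0,0,1],[-0.0007,0.0004,0.0207,0,0,0,1],[-0.0007,0.0004,0.0207,0,0,0,1],[0,0,0,0,0,0,1],[0,0,0,0,0,0,1]], "newtons": 40}}

```text
t: 39.25
tcp_pos: [0.6686, 0.1117, 0.0721]
tool_rot: [0.687, 0.726, -0.0, -0.002]
force: [0.8, 0.3, 0.2]
finger_gap: 1.0
gripper_force: 0.0
```

Request:
{"api": "drive_tool", "payload": {"plan": [[0,0,0,0,0,0,-1],[0,0,0,0,0,0,-1],[0,0,0,0,0,0,-1],[0,0,0,0,0,0,-1],[0,0,0,0,0,0,-1],[0,0,0,0,0,0,-1]]}}

```text
t: 39.85
tcp_pos: [0.6692, 0.113, 0.074]
tool_rot: [0.687, 0.727, 0.001, -0.001]
force: [-2.4, -0.6, 7.2]
finger_gap: 0.574
gripper_force: 42.2
```

Request:
{"api": "drive_tool", "payload": {"plan": [[0,0,-0.01,0,0,0,-1],[0,0,-0.02,0,0,0,-1],[0,0,-0.03,0,0,0,-1],[0,0,-0.03,0,0,0,-1],[0,0,-0.03,0,0,0,-1],[0,0,-0.03,0,0,0,-1],[0,0,-0.03,0,0,0,-1],[0,0,-0.03,0,0,0,-1],[0,0,-0.03,0,0,0,-1],[0,0,0,0,0,0,-1]]}}

```text
t: 40.85
tcp_pos: [0.6714, 0.1128, 0.3182]
tool_rot: [0.687, 0.727, 0.004, 0.002]
force: [0.4, -0.1, -1.2]
finger_gap: 0.571
gripper_force: 41.9
```

```bash
python3 - <<'E'
from h import *
s=manip.sense(); print({k:np.round(s[k],3) for k in s})
T=cur(); T1=pose([*sh(.0355,.044),.312],down(-27.4)); row(T,T1)
E
```

```text
{'t': np.float64(40.85), 'q': array([ 1.000e-03,  5.390e-01,  1.199e+00,  3.000e-03,  1.395e+00,
       -5.600e-02]), 'qd': array([-0.002,  0.047,  0.077, -0.001, -0.044, -0.   ]), 'tau': array([-3.7000e-02, -4.6519e+01, -1.9771e+01, -5.0000e-03,  3.6600e-01,
        0.0000e+00]), 'tcp_pos': array([0.671, 0.113, 0.318]), 'tool_rot': array([0.687, 0.727, 0.004, 0.002]), 'force': array([ 0.405, -0.134, -1.191]), 'ft_torque': array([-0.046, -0.05 , -0.016]), 'gripper_force': np.float64(41.93), 'finger_gap': np.float64(0.571)}
14 x [-0.0287, -0.0004, 0.0004, 0.03, -0.02, 2.19]
```

Request:
{"api": "drive_tool", "payload": {"plan": [[-0.0287,-0.0004,0,0,0,2.19,-1],[-0.0287,-0.0004,0,0,0,2.19,-1],[-0.0287,-0.0004,0,0,0,2.19,-1],[-0.0287,-0.0004,0,0,0,2.19,-1],[-0.0287,-0.0004,0,0,0,2.19,-1],[-0.0287,-0.0004,0,0,0,2.19,-1],[-0.0287,-0.0004,0,0,0,2.19,-1]]}}

```text
t: 41.55
tcp_pos: [0.6537, -0.0882, 0.3101]
tool_rot: [0.778, 0.628, -0.001, -0.003]
force: [0.3, 0.1, -1.4]
finger_gap: 0.575
gripper_force: 41.8
```

Request:
{"api": "drive_tool", "payload": {"plan": [[-0.0287,-0.0004,0,0,0,2.19,-1],[-0.0287,-0.0004,0,0,0,2.19,-1],[-0.0287,-0.0004,0,0,0,2.19,-1],[-0.0287,-0.0004,0,0,0,2.19,-1],[-0.0287,-0.0004,0,0,0,2.19,-1],[-0.0287,-0.0004,0,0,0,2.19,-1],[-0.0287,-0.0004,0,0,0,2.19,-1],[0,0,0,0,0,0,-1],[0,0,0,0,0,0,-1],[0,0,0,0,0,0,-1]]}}

```text
t: 42.55
tcp_pos: [0.588, -0.2752, 0.3107]
tool_rot: [0.854, 0.52, -0.0, -0.003]
force: [-0.1, -0.1, -1.3]
finger_gap: 0.575
gripper_force: 41.9
```

```bash
python3 - <<'E'
from h import *
s=manip.sense(); print(s["tcp_pos"],s["q"].round(2),s["force"].round(1))
T=cur(); print("tcp in shaker",(T[:2,3]-O)@ex,(T[:2,3]-O)@ey, np.degrees(np.arctan2(T[1,1],T[0,1])))
im,W,d=snap("wrist"); bars(im,W); caps(W)
im,W,d=snap("top"); caps(W)
E
```

```text
[ 0.58801397 -0.27524891  0.31073679] [-0.61  0.5   1.29  0.    1.36 -0.13] [-0.1 -0.1 -1.3]
tcp in shaker 0.03326213213709528 0.0431014208807967 -27.34618291613079
bar 3907 x [-0.0612 -0.0513 -0.0446] Y -0.047 0.131 slope 0.38 z95 0.1657
bar 2635 x [0.0616 0.0706 0.0798] Y 0.013 0.13 slope -1.43 z95 0.1656
cap shaker 40 -20 r 20 z 0.217 n 75
cap shaker 28 -91 r 23 z 0.215 n 153
```

Request:
{"api": "drive_tool", "payload": {"plan": [[0,0,0.012,0,0,0,-1],[0,0,0.02,0,0,0,-1],[0,0,0.025,0,0,0,-1],[0,0,0.025,0,0,0,-1],[0,0,0.02,0,0,0,-1],[0,0,0.01,0,0,0,-1],[0,0,0.006,0,0,0,-1],[0,0,0.003,0,0,0,-1],[0,0,0.002,0,0,0,-1],[0,0,0,0,0,0,-1]]}}

```text
t: 43.65
tcp_pos: [0.5882, -0.2762, 0.1893]
tool_rot: [0.854, 0.52, 0.0, -0.001]
force: [1.0, -0.2, -1.6]
finger_gap: 0.571
gripper_force: 41.8
```

```bash
python3 - <<'E'
from h import *
s=manip.sense(); print(s["tcp_pos"],s["force"])
T=cur(); print("tcp in shaker",(T[:2,3]-O)@ex,(T[:2,3]-O)@ey, np.degrees(np.arctan2(T[1,1],T[0,1])))
E
```

```text
[ 0.58821113 -0.27618619  0.18928936] [ 0.99766555 -0.16413471 -1.60862303]
tcp in shaker 0.0338672177222097 0.04235896437477589 -27.39153611935025
```

Request:
{"api": "drive_tool", "payload": {"plan": [[0,0,0.003,0,0,0,-1],[0,0,0.0025,0,0,0,-1],[0,0,0,0,0,0,-1],[0,0,0,0,0,0,-1]]}}

```text
t: 44.05
tcp_pos: [0.5881, -0.2763, 0.184]
tool_rot: [0.854, 0.52, 0.0, -0.001]
force: [-0.7, 0.8, 3.1]
finger_gap: 0.571
gripper_force: 42.4
```

Request:
{"api": "drive_tool", "payload": {"plan": [[0,0,0,0,0,0,0.6],[0,0,0,0,0,0,0.6],[0,0,0,0,0,0,0.6],[0,0,-0.01,0,0,0,0.6],[0,0,-0.03,0,0,0,0.6],[0,0,-0.03,0,0,0,0.6],[0,0,-0.03,0,0,0,1],[0,0,-0.02,0,0,0,1],[0,0,0,0,0,0,1],[0,0,0,0,0,0,1]]}}

```text
t: 45.05
tcp_pos: [0.5879, -0.2761, 0.3033]
tool_rot: [0.854, 0.52, -0.0, -0.002]
force: [0.2, 0.2, -0.7]
finger_gap: 1.001
gripper_force: 0.0
```

```bash
cat >> h.py <<'E'
def knob(W):
    z=W[...,2]; X=(W[...,:2]-O)@ex; Y=(W[...,:2]-O)@ey
    k=(z>.195)&(z<.225)&(X>-.09)&(X<.05)&(abs(Y-.15)<.04)
    if k.sum()<20: return
    zt=np.percentile(z[k],80); q=k&(z>zt-.004)
    (a,b),r=cv2.minEnclosingCircle(np.stack([X[q],Y[q]],-1).astype(np.float32)*1000)
    print("knob shaker %.1f %.1f r %.1f ztop %.4f n %d"%(a,b,r,zt,q.sum()))
E
python3 - <<'E'
from h import *
s=manip.sense(); print(s["tcp_pos"],s["q"].round(2),s["force"])
for n in("wrist","scene","top"):
    im,W,d=snap(n); print(n); caps(W); knob(W)
    if n=="wrist": bars(im,W); save(im,"w4.png")
T=cur(); M=pose([*sh(-.0525,.15),.29],down(-27.4)); row(T,M)
E
```

```text
[ 0.58790784 -0.27611651  0.30329993] [-0.61  0.51  1.3   0.    1.34 -0.13] [ 0.23865565  0.20724792 -0.67860854]
wrist
cap shaker 31 43 r 21 z 0.216 n 2678
cap shaker 31 -18 r 21 z 0.216 n 2537
cap shaker 29 -85 r 21 z 0.213 n 1951
knob shaker -53.9 148.5 r 23.4 ztop 0.2185 n 4490
bar 5774 x [-0.0612 -0.0511 -0.0447] Y -0.134 0.131 slope 0.09 z95 0.1657
bar 5939 x [0.0612 0.0695 0.0795] Y -0.134 0.13 slope 0.23 z95 0.1656
scene
cap shaker 28 -20 r 86 z 0.213 n 696
knob shaker -51.3 149.9 r 22.6 ztop 0.2192 n 192
top
cap shaker 40 -19 r 21 z 0.216 n 80
cap shaker 28 -88 r 21 z 0.215 n 154
knob shaker -54.0 149.4 r 23.1 ztop 0.2201 n 167
5 x [0.0215, -0.0171, 0.0023, -0.08, -0.02, 0.0]
```

View pics/w4.png

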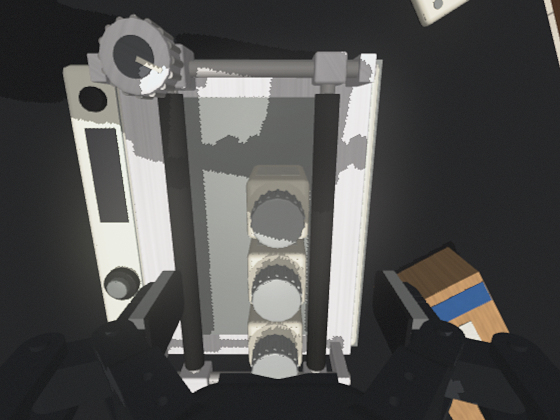

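Picture: the three bottles stand in a row at (278,215), (278,295) and (275,355), square to the bars. The knob is at (135,55). I'll move over the knob with the wrist wound back.

```bash
python3 - <<'E'
from h import *
T=cur(); M=pose([*sh(-.0532,.1492),.29],down(-27.4)); row(T,M,6)
M2=pose([*sh(-.0532,.1492),.27],down(132)); row(M,M2,20)
E
```

```text
6 x [0.0178, -0.0144, 0.0019, -0.06, -0.02, 0.0]
20 x [-0.0, -0.0, 0.001, 0.0, 0.0, -7.97]
```

Request:
{"api": "drive_tool", "payload": {"plan": [[0.0178,-0.0144,0.0019,0,0,0,1],[0.0178,-0.0144,0.0019,0,0,0,1],[0.0178,-0.0144,0.0019,0,0,0,1],[0.0178,-0.0144,0.0019,0,0,0,1],[0.0178,-0.0144,0.0019,0,0,0,1],[0.0178,-0.0144,0.0019,0,0,0,1]]}}

```text
t: 45.8
tcp_pos: [0.5596, -0.1405, 0.2905]
tool_rot: [0.854, 0.519, -0.001, -0.003]
force: [0.1, 0.4, 0.8]
finger_gap: 1.004
gripper_force: 0.0
```

Request:
{"api": "drive_tool", "payload": {"plan": [[0,0,0.001,0,0,-7.97,1],[0,0,0.001,0,0,-7.97,1],[0,0,0.001,0,0,-7.97,1],[0,0,0.001,0,0,-7.97,1],[0,0,0.001,0,0,-7.97,1],[0,0,0.001,0,0,-7.97,1],[0,0,0.001,0,0,-7.97,1],[0,0,0.001,0,0,-7.97,1],[0,0,0.001,0,0,-7.97,1],[0,0,0.001,0,0,-7.97,1]]}}

```text
t: 46.8
tcp_pos: [0.5598, -0.1414, 0.2805]
tool_rot: [0.32, 0.947, 0.001, -0.003]
force: [-0.3, 0.8, -0.5]
finger_gap: 1.003
gripper_force: 0.0
```

Request:
{"api": "drive_tool", "payload": {"plan": [[0,0,0.001,0,0,-7.97,1],[0,0,0.001,0,0,-7.97,1],[0,0,0.001,0,0,-7.97,1],[0,0,0.001,0,0,-7.97,1],[0,0,0.001,0,0,-7.97,1],[0,0,0.001,0,0,-7.97,1],[0,0,0.001,0,0,-7.97,1],[0,0,0.001,0,0,-7.97,1],[0,0,0.001,0,0,-7.97,1],[0,0,0.001,0,0,-7.97,1]]}}

```text
t: 47.8
tcp_pos: [0.5598, -0.1413, 0.2705]
tool_rot: [-0.361, 0.933, 0.003, -0.002]
force: [-0.4, 0.2, -0.1]
finger_gap: 0.998
gripper_force: 0.0
```

Request:
{"api": "drive_tool", "payload": {"plan": [[0,0,0,0,0,0,1],[0,0,0,0,0,0,1],[0,0,0,0,0,0,1]]}}

```text
t: 48.1
tcp_pos: [0.5603, -0.1415, 0.2717]
tool_rot: [-0.357, 0.934, 0.002, -0.001]
force: [0.6, -0.2, -0.5]
finger_gap: 1.005
gripper_force: 0.0
```

```bash
python3 - <<'E'
from h import *
s=manip.sense(); print(s["tcp_pos"],s["q"].round(3),s["force"])
T=cur(); print("tcp in shaker",(T[:2,3]-O)@ex,(T[:2,3]-O)@ey, np.degrees(np.arctan2(T[1,1],T[0,1])))
im,W,d=snap("wrist"); knob(W)
M=pose([*sh(-.0532,.1492),.201],down(132)); row(T,M,5)
E
```

```text
[ 0.56026386 -0.14154475  0.27165565] [-4.410e-01  4.360e-01  1.521e+00  2.000e-03  1.190e+00 -2.744e+00] [ 0.64919814 -0.17652207 -0.45933812]
tcp in shaker -0.05272044672176383 0.14918566418660692 131.89122450211934
knob shaker -53.6 148.7 r 23.4 ztop 0.2183 n 3802
5 x [0.0, 0.0001, 0.0141, 0.05, -0.0, -0.02]
```

Request:
{"api": "drive_tool", "payload": {"plan": [[0,0,0.0141,0,0,0,1],[0,0,0.0141,0,0,0,1],[0,0,0.0141,0,0,0,1],[0,0,0.0141,0,0,0,1],[0,0,0.0141,0,0,0,1],[0,0,0,0,0,0,1],[0,0,0,0,0,0,1]], "newtons": 50}}

```text
t: 48.85
tcp_pos: [0.5604, -0.1415, 0.2017]
tool_rot: [-0.358, 0.934, 0.002, -0.001]
force: [0.3, 0.2, 0.0]
finger_gap: 1.002
gripper_force: 0.0
```

Request:
{"api": "drive_tool", "payload": {"plan": [[0,0,0,0,0,0,-1],[0,0,0,0,0,0,-1],[0,0,0,0,0,0,-1],[0,0,0,0,0,0,-1],[0,0,0,0,0,0,-1],[0,0,0,0,0,0,-1],[0,0,0,0,0,0,-1]]}}

```text
t: 49.55
tcp_pos: [0.5605, -0.1414, 0.2026]
tool_rot: [-0.358, 0.934, 0.001, -0.0]
force: [-1.6, 2.2, 5.0]
finger_gap: 0.492
gripper_force: 50.2
```

```bash
python3 - <<'E'
from h import *
s=manip.sense(); print({k:np.round(s[k],3) for k in s})
T=cur(); print("tcp in shaker",(T[:2,3]-O)@ex,(T[:2,3]-O)@ey, np.degrees(np.arctan2(T[1,1],T[0,1])))
E
```

```text
{'t': np.float64(49.55), 'q': array([-4.410e-01,  5.180e-01,  1.595e+00,  2.000e-03,  1.031e+00,
       -2.746e+00]), 'qd': array([ 0.   , -0.001, -0.   ,  0.001,  0.   , -0.001]), 'tau': array([-3.4400e-01, -3.8261e+01, -1.4799e+01, -6.8000e-02, -4.4100e-01,
       -1.1000e-02]), 'tcp_pos': array([ 0.561, -0.141,  0.203]), 'tool_rot': array([-0.358,  0.934,  0.001, -0.   ]), 'force': array([-1.577,  2.186,  4.959]), 'ft_torque': array([ 0.118,  0.258, -0.015]), 'gripper_force': np.float64(50.213), 'finger_gap': np.float64(0.492)}
tcp in shaker -0.0525551882367498 0.14939899162190376 132.0018090915347
```

Request:
{"api": "drive_tool", "payload": {"plan": [[-0.0009,-0.0023,0,0,0,0,-1],[-0.0018,-0.0047,0,0,0,0,-1],[-0.0018,-0.0047,0,0,0,0,-1],[-0.0018,-0.0047,0,0,0,0,-1],[-0.0018,-0.0047,0,0,0,0,-1],[-0.0018,-0.0047,0,0,0,0,-1],[-0.0018,-0.0047,0,0,0,0,-1],[-0.0018,-0.0047,0,0,0,0,-1],[-0.0018,-0.0047,0,0,0,0,-1],[0,0,0,0,0,0,-1]]}}

```text
t: 50.55
tcp_pos: [0.5966, -0.1601, 0.2024]
tool_rot: [-0.359, 0.934, 0.003, -0.002]
force: [-6.1, 2.5, 9.5]
finger_gap: 0.502
gripper_force: 50.6
```

```bash
python3 - <<'E'
from h import *
s=manip.sense(); print("f shaker",s["force"][:2]@ex,s["force"][:2]@ey,s["force"],s["q"].round(2))
T=cur(); print("tcp in shaker",(T[:2,3]-O)@ex,(T[:2,3]-O)@ey, np.degrees(np.arctan2(T[1,1],T[0,1])))
for n in ("top","scene"):
    im,W,d=snap(n); X,Y,z=bars(im,W); caps(W)
E
```

```text
f shaker -6.548872955438574 -0.5141448225243663 [-6.05525366  2.54675971  9.51054734] [-0.44  0.57  1.49  0.    1.09 -2.75]
tcp in shaker -0.011908962257411976 0.14932027448590168 132.01953322824403
bar 381 x [0.0622 0.0702 0.0786] Y -0.13 0.062 slope 0.74 z95 0.1692
bar 469 x [-0.0234 -0.0154 -0.0056] Y -0.129 0.059 slope -0.06 z95 0.1692
cap shaker 32 43 r 27 z 0.215 n 214
cap shaker 29 -19 r 23 z 0.215 n 217
cap shaker 28 -83 r 23 z 0.215 n 217
bar 469 x [0.0636 0.0717 0.0806] Y -0.132 0.131 slope 0.08 z95 0.1672
cap shaker 38 -30 r 74 z 0.215 n 259
```

Request:
{"api": "drive_tool", "payload": {"plan": [[-0.0007,-0.0019,0,0,0,0,-1],[-0.0007,-0.0019,0,0,0,0,-1],[-0.0007,-0.0019,0,0,0,0,-1],[-0.0007,-0.0019,0,0,0,0,-1],[-0.0007,-0.0019,0,0,0,0,-1],[0,0,0,0,0,0,-1]]}}

```text
t: 51.25
tcp_pos: [0.6048, -0.1645, 0.2024]
tool_rot: [-0.359, 0.934, 0.004, -0.003]
force: [-7.2, 3.5, 9.8]
finger_gap: 0.501
gripper_force: 50.6
```

```bash
cat >> h.py <<'E'
def st():
    s=manip.sense(); T=cur(); print("t %.1f fx %.1f fy %.1f fz %.1f"%(s["t"],s["force"][:2]@ex,s["force"][:2]@ey,s["force"][2]),"tq",s["ft_torque"].round(2),"gap %.3f"%s["finger_gap"],"tcp sh %.4f %.4f z %.4f psi %.1f"%((T[:2,3]-O)@ex,(T[:2,3]-O)@ey,T[2,3],np.degrees(np.arctan2(T[1,1],T[0,1]))),"q6 %.2f"%s["q"][5])
E
python3 -c "
from h import *
st()"
```

```text
t 51.2 fx -8.0 fy -0.2 fz 9.8 tq [0.34 1.1  0.02] gap 0.501 tcp sh -0.0026 0.1492 z 0.2024 psi 132.0 q6 -2.75
```

Request:
{"api": "drive_tool", "payload": {"plan": [[-0.0004,-0.0009,0,0,0,0,-1],[-0.0004,-0.0009,0,0,0,0,-1],[-0.0004,-0.0009,0,0,0,0,-1],[0,0,0,0,0,0,-1],[0,0,0,0,0,0,-1]]}}

```text
t: 51.75
tcp_pos: [0.6064, -0.1653, 0.2024]
tool_rot: [-0.359, 0.933, 0.004, -0.004]
force: [-9.5, 3.8, 11.8]
finger_gap: 0.503
gripper_force: 50.7
```

```bash
python3 -c "
from h import *
st()"
```

```text
t 51.8 fx -10.2 fy -1.0 fz 11.8 tq [ 0.45  1.45 -0.07] gap 0.503 tcp sh -0.0008 0.1493 z 0.2024 psi 132.0 q6 -2.75
```

Request:
{"api": "drive_tool", "payload": {"plan": [[-0.0004,-0.0009,0,0,0,0,-1],[-0.0004,-0.0009,0,0,0,0,-1],[0,0,0,0,0,0,-1],[0,0,0,0,0,0,-1]]}}

```text
t: 52.15
tcp_pos: [0.608, -0.1661, 0.2024]
tool_rot: [-0.359, 0.933, 0.004, -0.004]
force: [-8.8, 4.5, 10.3]
finger_gap: 0.5
gripper_force: 50.7
```

```bash
python3 -c "
from h import *
st()"
```

```text
t 52.1 fx -9.9 fy -0.0 fz 10.3 tq [ 0.43  1.49 -0.06] gap 0.500 tcp sh 0.0010 0.1493 z 0.2024 psi 132.0 q6 -2.75
```

Request:
{"api": "drive_tool", "payload": {"plan": [[-0.0004,-0.0009,0,0,0,0,-1],[0,0,0,0,0,0,-1],[0,0,0,0,0,0,-1]]}}

```text
t: 52.45
tcp_pos: [0.6089, -0.1665, 0.2024]
tool_rot: [-0.359, 0.933, 0.004, -0.004]
force: [-9.3, 3.0, 11.5]
finger_gap: 0.498
gripper_force: 50.7
```

```bash
python3 -c "
from h import *
st()"
```

```text
t 52.5 fx -9.7 fy -1.6 fz 11.5 tq [0.41 1.52 0.01] gap 0.498 tcp sh 0.0020 0.1493 z 0.2024 psi 132.0 q6 -2.75
```

Request:
{"api": "drive_tool", "payload": {"plan": [[-0.0004,-0.0009,0,0,0,0,-1],[0,0,0,0,0,0,-1],[0,0,0,0,0,0,-1]]}}

```text
t: 52.75
tcp_pos: [0.6098, -0.167, 0.2024]
tool_rot: [-0.359, 0.933, 0.004, -0.004]
force: [-10.0, 2.4, 11.5]
finger_gap: 0.5
gripper_force: 50.7
```

```bash
python3 -c "
from h import *
st()
im,W,d=snap('top'); bars(im,W); caps(W)
im,W,d=snap('scene'); bars(im,W)"
```

```text
t 52.8 fx -10.0 fy -2.4 fz 11.5 tq [ 0.4   1.53 -0.03] gap 0.500 tcp sh 0.0029 0.1493 z 0.2024 psi 132.0 q6 -2.75
bar 284 x [0.0624 0.0724 0.0793] Y -0.131 0.064 slope 0.67 z95 0.1697
bar 482 x [-0.009  -0.0009  0.0098] Y -0.13 0.059 slope 0.15 z95 0.1699
cap shaker 35 46 r 23 z 0.215 n 207
cap shaker 39 -20 r 26 z 0.215 n 216
cap shaker 38 -87 r 25 z 0.214 n 225
bar 170 x [0.0646 0.0728 0.0808] Y -0.131 -0.004 slope 0.24 z95 0.1674
bar 175 x [0.0639 0.0729 0.0806] Y 0.031 0.132 slope -2.15 z95 0.1676
```

Request:
{"api": "drive_tool", "payload": {"plan": [[-0.0004,-0.0009,0,0,0,0,-1],[0,0,0,0,0,0,-1],[0,0,0,0,0,0,-1]]}}

```text
t: 53.15
tcp_pos: [0.6101, -0.1671, 0.2023]
tool_rot: [-0.359, 0.933, 0.005, -0.005]
force: [-11.5, 3.5, 11.5]
finger_gap: 0.499
gripper_force: 50.8
```

```bash
cat >> h.py <<'E'
def capm(W):
    z=W[...,2]; X=(W[...,:2]-O)@ex; Y=(W[...,:2]-O)@ey
    for y0 in(-.085,-.02,.045):
        for lo,hi in((.205,.225),(.176,.196)):
            k=(z>lo)&(z<hi)&(X>-.0)&(X<.075)&(abs(Y-y0)<.028)
            if k.sum()>10: print(y0,lo,"n",k.sum(),"X",np.percentile(X[k],[3,50,97]).round(4),"Y",np.percentile(Y[k],[3,97]).round(4),"z",np.percentile(z[k],[5,50,95]).round(4))
E
python3 -c "
from h import *
st()
d=np.load('top0.npz')
for n in('top','scene'):
  im,W,d=snap(n); print(n);capm(W)"
```

```text
t 53.1 fx -11.9 fy -2.2 fz 11.5 tq [ 0.44  1.72 -0.04] gap 0.499 tcp sh 0.0033 0.1493 z 0.2023 psi 132.0 q6 -2.75
top
-0.085 0.205 n 179 X [0.0182 0.0348 0.0532] Y [-0.1019 -0.0683] z [0.2088 0.216  0.2207]
-0.085 0.176 n 159 X [0.0107 0.0215 0.0586] Y [-0.1091 -0.0613] z [0.1789 0.186  0.1938]
-0.02 0.205 n 171 X [0.0185 0.035  0.0522] Y [-0.0356 -0.0017] z [0.2106 0.2159 0.2207]
-0.02 0.176 n 158 X [0.0112 0.0207 0.0589] Y [-0.0423  0.0056] z [0.1776 0.1868 0.1941]
0.045 0.205 n 171 X [0.0191 0.0349 0.0523] Y [0.0264 0.0603] z [0.209  0.2161 0.2209]
0.045 0.176 n 127 X [0.0113 0.0196 0.0588] Y [0.0188 0.0635] z [0.1777 0.1866 0.1929]
scene
-0.085 0.205 n 14 X [0.0519 0.0542 0.0572] Y [-0.0933 -0.0755] z [0.2064 0.2143 0.2188]
-0.085 0.176 n 33 X [0.0544 0.0592 0.0625] Y [-0.1019 -0.062 ] z [0.179  0.1869 0.1922]
-0.02 0.205 n 16 X [0.0513 0.0541 0.0566] Y [-0.0282 -0.0097] z [0.2067 0.2164 0.2188]
-0.02 0.176 n 34 X [0.0524 0.0589 0.0623] Y [-0.036   0.0019] z [0.1832 0.1872 0.1928]
0.045 0.205 n 11 X [0.0495 0.0522 0.0554] Y [0.0294 0.0457] z [0.2147 0.2162 0.2186]
0.045 0.176 n 14 X [0.0367 0.0409 0.0459] Y [0.0579 0.0661] z [0.1826 0.1877 0.1944]
```

All three bottles are upright with centres at x = 35 mm, against the fixed bar, and the force is starting to rise. One more snug push, then I turn the knob.

Request:
{"api": "drive_tool", "payload": {"plan": [[-0.0004,-0.0009,0,0,0,0,-1],[-0.0004,-0.0009,0,0,0,0,-1],[0,0,0,0,0,0,-1],[0,0,0,0,0,0,-1]]}}

```text
t: 53.65
tcp_pos: [0.6102, -0.1672, 0.2023]
tool_rot: [-0.359, 0.933, 0.006, -0.006]
force: [-14.6, 3.8, 14.5]
finger_gap: 0.496
gripper_force: 51.1
```

```bash
python3 -c "
from h import *
st()"
```

```text
t 53.6 fx -14.7 fy -3.3 fz 14.5 tq [ 0.66  2.19 -0.03] gap 0.496 tcp sh 0.0035 0.1493 z 0.2023 psi 132.0 q6 -2.75
```

Request:
{"api": "drive_tool", "payload": {"plan": [[0.0005,0.0014,-0.001,0,0,0,-1],[0,0,0,0,0,5,-1],[0,0,0.0001,0,0,8,-1],[0,0,0,0,0,8,-1],[0,0,0.0001,0,0,8,-1],[0,0,0,0,0,8,-1],[0,0,0.0001,0,0,8,-1],[0,0,0,0,0,8,-1],[0,0,0.0001,0,0,8,-1],[0,0,0,0,0,8,-1]]}}

```text
t: 54.65
tcp_pos: [0.6102, -0.168, 0.2019]
tool_rot: [0.236, 0.972, 0.001, -0.007]
force: [-10.2, 0.8, 7.6]
finger_gap: 0.501
gripper_force: 50.5
```

```bash
python3 -c "
from h import *
st()"
```

```text
t 54.6 fx -9.4 fy -4.0 fz 7.6 tq [0.12 1.58 0.05] gap 0.501 tcp sh 0.0038 0.1486 z 0.2019 psi 62.7 q6 -1.54
```

Request:
{"api": "drive_tool", "payload": {"plan": [[0,0,0.0001,0,0,8,-1],[0,0,0,0,0,8,-1],[0,0,0.0001,0,0,8,-1],[0,0,0,0,0,8,-1],[0,0,0.0001,0,0,8,-1],[0,0,0,0,0,8,-1],[0,0,0.0001,0,0,8,-1],[0,0,0,0,0,8,-1],[0,0,0.0001,0,0,8,-1],[0,0,0,0,0,8,-1]]}}

```text
t: 55.65
tcp_pos: [0.6094, -0.1684, 0.2013]
tool_rot: [0.805, 0.593, -0.005, -0.006]
force: [-12.9, -0.0, 8.6]
finger_gap: 0.498
gripper_force: 50.7
```

```bash
python3 -c "
from h import *
st()"
```

```text
t 55.6 fx -11.4 fy -5.9 fz 8.6 tq [-0.15  1.9   0.13] gap 0.498 tcp sh 0.0032 0.1478 z 0.2013 psi -17.3 q6 -0.14
```

Request:
{"api": "drive_tool", "payload": {"plan": [[0,0,0.0001,0,0,8,-1],[0,0,0,0,0,8,-1],[0,0,0.0001,0,0,8,-1],[0,0,0,0,0,8,-1],[0,0,0.0001,0,0,8,-1],[0,0,0,0,0,8,-1],[0,0,0.0001,0,0,8,-1],[0,0,0,0,0,8,-1],[0,0,0.0001,0,0,8,-1],[0,0,0,0,0,8,-1]]}}

```text
t: 56.65
tcp_pos: [0.6087, -0.1676, 0.2006]
tool_rot: [0.998, -0.063, -0.009, -0.002]
force: [-12.7, 1.0, 8.7]
finger_gap: 0.501
gripper_force: 50.6
```

Request:
{"api": "drive_tool", "payload": {"plan": [[0,0,0.0001,0,0,8,-1],[0,0,0,0,0,8,-1],[0,0,0.0001,0,0,8,-1],[0,0,0,0,0,8,-1],[0,0,0.0001,0,0,8,-1],[0,0,0,0,0,8,-1],[0,0,0.0001,0,0,8,-1],[0,0,0,0,0,8,-1],[0,0,0.0001,0,0,5,-1],[0,0,0,0,0,0,-1]]}}

```text
t: 57.65
tcp_pos: [0.6093, -0.1668, 0.2]
tool_rot: [0.788, -0.616, -0.008, 0.002]
force: [-11.0, 3.7, 8.5]
finger_gap: 0.5
gripper_force: 50.8
```

```bash
python3 -c "
from h import *
st()
for n in('top','scene'):
  im,W,d=snap(n); print(n);capm(W);bars(im,W)"
```

```text
t 57.6 fx -11.5 fy -1.8 fz 8.5 tq [0.47 1.77 0.02] gap 0.500 tcp sh 0.0025 0.1492 z 0.2000 psi -166.0 q6 2.45
top
-0.085 0.205 n 178 X [0.0185 0.0354 0.053 ] Y [-0.1021 -0.0686] z [0.2094 0.2157 0.2202]
-0.085 0.176 n 158 X [0.011  0.0215 0.059 ] Y [-0.1084 -0.0613] z [0.179  0.186  0.1926]
-0.02 0.205 n 172 X [0.0186 0.035  0.0515] Y [-0.0354 -0.0021] z [0.2084 0.2159 0.2211]
-0.02 0.176 n 154 X [0.0113 0.0217 0.0597] Y [-0.0428  0.0056] z [0.1792 0.1864 0.1931]
0.045 0.205 n 169 X [0.0194 0.0354 0.0521] Y [0.0266 0.0599] z [0.2101 0.2159 0.2201]
0.045 0.176 n 128 X [0.0115 0.0206 0.0593] Y [0.019  0.0638] z [0.1799 0.1864 0.1932]
bar 277 x [0.062  0.0722 0.0787] Y -0.13 0.064 slope 0.72 z95 0.1696
bar 483 x [-0.0083 -0.0002  0.0104] Y -0.129 0.06 slope 0.16 z95 0.1689
scene
-0.085 0.205 n 12 X [0.052  0.054  0.0571] Y [-0.0924 -0.0744] z [0.2072 0.2154 0.2183]
-0.085 0.176 n 31 X [0.0544 0.0589 0.0622] Y [-0.1033 -0.0638] z [0.181  0.1864 0.192 ]
-0.02 0.205 n 17 X [0.0513 0.0538 0.0559] Y [-0.0297 -0.0078] z [0.2055 0.2146 0.2179]
-0.02 0.176 n 36 X [0.0524 0.059  0.0626] Y [-0.0359  0.0027] z [0.1803 0.187  0.1921]
0.045 0.205 n 41 X [0.0452 0.0512 0.0568] Y [0.0345 0.0604] z [0.206  0.2144 0.2177]
0.045 0.176 n 69 X [0.0473 0.0568 0.0628] Y [0.0276 0.0677] z [0.1781 0.1864 0.1936]
bar 418 x [0.0646 0.0727 0.0806] Y -0.129 0.133 slope -0.00 z95 0.1675
```

Request:
{"api": "drive_tool", "payload": {"plan": [[0,0,0,0,0,0,1],[0,0,0,0,0,0,1],[0,0,0,0,0,0,1],[0,0,0,0,0,0,1],[0,0,0,0,0,0,1]]}}

```text
t: 58.25
tcp_pos: [0.6153, -0.169, 0.2005]
tool_rot: [0.788, -0.616, -0.001, -0.0]
force: [-0.8, 0.3, -0.2]
finger_gap: 1.001
gripper_force: 0.0
```

```bash
python3 -c "
from h import *
st()
row(cur(),pose([*sh(.001,.1493),.2005],down(-166)),2)
im,W,d=snap('wrist'); knob(W)
im,W,d=snap('scene'); knob(W);bars(im,W)
im,W,d=snap('top'); knob(W);bars(im,W)"
```

```text
t 58.2 fx -0.8 fy -0.1 fz -0.2 tq [-0.04  0.01 -0.02] gap 1.001 tcp sh 0.0088 0.1500 z 0.2005 psi -166.0 q6 2.45
2 x [-0.0023, 0.0032, 0.0, 0.03, 0.08, 0.0]
knob shaker 10.0 142.8 r 50.3 ztop 0.2162 n 9426
knob shaker 6.5 152.8 r 56.9 ztop 0.2169 n 239
bar 265 x [0.0649 0.0724 0.0805] Y -0.13 0.046 slope -0.16 z95 0.1674
bar 276 x [0.0624 0.0723 0.0793] Y -0.13 0.064 slope 0.68 z95 0.1693
bar 485 x [-0.0082 -0.0004  0.0102] Y -0.13 0.059 slope 0.13 z95 0.1696
```

Request:
{"api": "drive_tool", "payload": {"plan": [[-0.0023,0.0032,0,0,0,0,1],[-0.0023,0.0032,0,0,0,0,1],[0,0,0,0,0,-8.5,1],[0,0,0,0,0,-8.5,1],[0,0,0,0,0,-8.5,1],[0,0,0,0,0,-8.5,1],[0,0,0,0,0,-8.5,1],[0,0,0,0,0,-8.5,1],[0,0,0,0,0,-8.5,1],[0,0,0,0,0,-8.5,1]]}}

```text
t: 59.4
tcp_pos: [0.6073, -0.1658, 0.2006]
tool_rot: [0.998, -0.067, -0.001, -0.001]
force: [0.2, -0.2, 0.1]
finger_gap: 1.003
gripper_force: 0.0
```

Request:
{"api": "drive_tool", "payload": {"plan": [[0,0,0,0,0,-8.5,1],[0,0,0,0,0,-8.5,1],[0,0,0,0,0,-8.5,1],[0,0,0,0,0,-8.5,1],[0,0,0,0,0,-8.5,1],[0,0,0,0,0,-8.5,1],[0,0,0,0,0,-8.5,1],[0,0,0,0,0,-8.5,1],[0,0,0,0,0,-8.5,1],[0,0,0,0,0,-8.5,1]]}}

```text
t: 60.4
tcp_pos: [0.6073, -0.1658, 0.2006]
tool_rot: [0.781, 0.625, -0.0, -0.002]
force: [0.3, 0.2, -0.5]
finger_gap: 1.0
gripper_force: 0.0
```

Request:
{"api": "drive_tool", "payload": {"plan": [[0,0,0,0,0,-8.5,1],[0,0,0,0,0,-8.5,1],[0,0,0,0,0,-8.5,1],[0,0,0,0,0,-8.5,1],[0,0,0,0,0,-8.5,1],[0,0,0,0,0,-8.5,1],[0,0,0,0,0,-8.5,1],[0,0,0,0,0,-8.5,1],[0,0,0,0,0,-8.5,1],[0,0,0,0,0,-8.5,1]]}}

```text
t: 61.4
tcp_pos: [0.6073, -0.1657, 0.2006]
tool_rot: [0.153, 0.988, 0.001, -0.001]
force: [0.2, -0.1, -0.3]
finger_gap: 1.002
gripper_force: 0.0
```

Request:
{"api": "drive_tool", "payload": {"plan": [[0,0,0,0,0,-8.5,1],[0,0,0,0,0,-8.5,1],[0,0,0,0,0,-8.5,1],[0,0,0,0,0,-8.5,1],[0,0,0,0,0,-8.5,1],[0,0,0,0,0,-8.5,1],[0,0,0,0,0,-8.5,1],[0,0,0,0,0,0,1],[0,0,0,0,0,0,1]]}}

```text
t: 62.3
tcp_pos: [0.6074, -0.1658, 0.2006]
tool_rot: [-0.353, 0.936, 0.002, -0.001]
force: [-0.4, 0.1, 0.6]
finger_gap: 1.002
gripper_force: 0.0
```

```bash
python3 -c "
from h import *
st()
im,W,d=snap('wrist'); knob(W)
row(cur(),pose([*sh(.001,.1493),.1985],down(132)),1)"
```

```text
t 62.3 fx -0.4 fy -0.0 fz 0.6 tq [ 0.01 -0.03  0.01] gap 1.002 tcp sh 0.0003 0.1492 z 0.2006 psi 131.3 q6 -2.74
knob shaker -2.8 143.4 r 56.5 ztop 0.2162 n 9984
1 x [-0.0003, -0.0005, 0.0021, 0.2, 0.0, -0.64]
```

Request:
{"api": "drive_tool", "payload": {"plan": [[-0.0003,-0.0005,0.002,0,0,0,1],[0,0,0,0,0,0,-1],[0,0,0,0,0,0,-1],[0,0,0,0,0,0,-1],[0,0,0,0,0,0,-1],[0,0,0,0,0,0,-1],[0,0,0,0,0,0,-1],[0,0,0,0,0,0,-1]]}}

```text
t: 63.15
tcp_pos: [0.6089, -0.1669, 0.1991]
tool_rot: [-0.354, 0.935, 0.001, 0.0]
force: [1.0, -2.9, 2.7]
finger_gap: 0.5
gripper_force: 50.6
```

Request:
{"api": "drive_tool", "payload": {"plan": [[0,0,0,0,0,5,-1],[0,0,0.0001,0,0,8,-1],[0,0,0,0,0,8,-1],[0,0,0.0001,0,0,8,-1],[0,0,0,0,0,8,-1],[0,0,0.0001,0,0,8,-1],[0,0,0,0,0,8,-1],[0,0,0.0001,0,0,8,-1],[0,0,0,0,0,8,-1],[0,0,0.0001,0,0,8,-1]]}}

```text
t: 64.15
tcp_pos: [0.6089, -0.1674, 0.1985]
tool_rot: [0.307, 0.952, -0.0, -0.0]
force: [0.6, -4.3, 1.9]
finger_gap: 0.502
gripper_force: 50.6
```

Request:
{"api": "drive_tool", "payload": {"plan": [[0,0,0,0,0,8,-1],[0,0,0.0001,0,0,8,-1],[0,0,0,0,0,8,-1],[0,0,0.0001,0,0,8,-1],[0,0,0,0,0,8,-1],[0,0,0.0001,0,0,8,-1],[0,0,0,0,0,8,-1],[0,0,0.0001,0,0,8,-1],[0,0,0,0,0,8,-1],[0,0,0.0001,0,0,8,-1]]}}

```text
t: 65.15
tcp_pos: [0.6084, -0.1676, 0.1978]
tool_rot: [0.847, 0.531, -0.001, -0.0]
force: [-0.1, -4.8, 1.1]
finger_gap: 0.499
gripper_force: 50.7
```

Request:
{"api": "drive_tool", "payload": {"plan": [[0,0,0,0,0,8,-1],[0,0,0.0001,0,0,8,-1],[0,0,0,0,0,8,-1],[0,0,0.0001,0,0,8,-1],[0,0,0,0,0,8,-1],[0,0,0.0001,0,0,8,-1],[0,0,0,0,0,8,-1],[0,0,0.0001,0,0,8,-1],[0,0,0,0,0,8,-1],[0,0,0.0001,0,0,8,-1]]}}

```text
t: 66.15
tcp_pos: [0.6081, -0.1671, 0.1972]
tool_rot: [0.991, -0.137, -0.001, -0.0]
force: [-0.5, -4.1, 2.5]
finger_gap: 0.501
gripper_force: 50.7
```

Request:
{"api": "drive_tool", "payload": {"plan": [[0,0,0,0,0,8,-1],[0,0,0.0001,0,0,8,-1],[0,0,0,0,0,8,-1],[0,0,0.0001,0,0,8,-1],[0,0,0,0,0,8,-1],[0,0,0.0001,0,0,8,-1],[0,0,0,0,0,8,-1],[0,0,0.0001,0,0,5,-1],[0,0,0,0,0,0,-1]]}}

```text
t: 67.05
tcp_pos: [0.6084, -0.1667, 0.1967]
tool_rot: [0.785, -0.619, -0.001, -0.0]
force: [-0.1, -3.3, 1.4]
finger_gap: 0.5
gripper_force: 50.7
```

```bash
python3 -c "
from h import *
st()
im,W,d=snap('top');bars(im,W);capm(W)"
```

```text
t 67.0 fx 1.5 fy -3.0 fz 1.4 tq [-0.53 -0.13 -0.03] gap 0.500 tcp sh 0.0016 0.1489 z 0.1967 psi -166.5 q6 2.46
bar 278 x [0.0625 0.0723 0.0791] Y -0.13 0.063 slope 0.69 z95 0.1693
bar 483 x [-0.0089 -0.0009  0.0099] Y -0.13 0.059 slope 0.19 z95 0.1686
-0.085 0.205 n 179 X [0.0189 0.0351 0.0529] Y [-0.1021 -0.0686] z [0.2085 0.2161 0.2206]
-0.085 0.176 n 160 X [0.0109 0.0208 0.0582] Y [-0.1091 -0.0611] z [0.179  0.1856 0.1919]
-0.02 0.205 n 173 X [0.0188 0.0349 0.0527] Y [-0.0354 -0.0015] z [0.2093 0.2153 0.2194]
-0.02 0.176 n 158 X [0.0109 0.0208 0.059 ] Y [-0.0428  0.0058] z [0.1791 0.1861 0.1936]
0.045 0.205 n 169 X [0.0183 0.0351 0.0526] Y [0.0261 0.06  ] z [0.209  0.2157 0.2198]
0.045 0.176 n 126 X [0.0117 0.0203 0.0595] Y [0.0188 0.0634] z [0.179  0.1871 0.1941]
```

Request:
{"api": "drive_tool", "payload": {"plan": [[0,0,0,0,0,0,1],[0,0,0,0,0,0,1],[0,0,0,0,0,0,1],[0,0,0,0,0,0,1],[0,0,0,0,0,0,1],[0,0,0,0,0,-8.5,1],[0,0,0,0,0,-8.5,1],[0,0,0,0,0,-8.5,1],[0,0,0,0,0,-8.5,1],[0,0,0,0,0,-8.5,1]]}}

```text
t: 68.1
tcp_pos: [0.6081, -0.1659, 0.1966]
tool_rot: [0.957, -0.289, -0.002, -0.001]
force: [-0.7, 0.6, 0.2]
finger_gap: 1.002
gripper_force: 0.0
```

Request:
{"api": "drive_tool", "payload": {"plan": [[0,0,0,0,0,-8.5,1],[0,0,0,0,0,-8.5,1],[0,0,0,0,0,-8.5,1],[0,0,0,0,0,-8.5,1],[0,0,0,0,0,-8.5,1],[0,0,0,0,0,-8.5,1],[0,0,0,0,0,-8.5,1],[0,0,0,0,0,-8.5,1],[0,0,0,0,0,-8.5,1],[0,0,0,0,0,-8.5,1]]}}

```text
t: 69.1
tcp_pos: [0.6082, -0.166, 0.1966]
tool_rot: [0.901, 0.433, -0.0, -0.002]
force: [-1.0, -0.6, -0.4]
finger_gap: 1.003
gripper_force: 0.0
```

Request:
{"api": "drive_tool", "payload": {"plan": [[0,0,0,0,0,-8.5,1],[0,0,0,0,0,-8.5,1],[0,0,0,0,0,-8.5,1],[0,0,0,0,0,-8.5,1],[0,0,0,0,0,-8.5,1],[0,0,0,0,0,-8.5,1],[0,0,0,0,0,-8.5,1],[0,0,0,0,0,-8.5,1],[0,0,0,0,0,-8.5,1],[0,0,0,0,0,-8.5,1]]}}

```text
t: 70.1
tcp_pos: [0.6081, -0.1659, 0.1966]
tool_rot: [0.372, 0.928, 0.001, -0.002]
force: [-0.5, -0.1, -0.1]
finger_gap: 1.0
gripper_force: 0.0
```

Request:
{"api": "drive_tool", "payload": {"plan": [[0,0,0,0,0,-8.5,1],[0,0,0,0,0,-8.5,1],[0,0,0,0,0,-8.5,1],[0,0,0,0,0,-8.5,1],[0,0,0,0,0,-8.5,1],[0,0,0,0,0,-8.5,1],[0,0,0,0,0,-8.5,1],[0,0,0,0,0,-8.5,1],[0,0,0,0,0,0,1],[0,0,0,0,0,0,1]]}}

```text
t: 71.1
tcp_pos: [0.6082, -0.166, 0.1966]
tool_rot: [-0.206, 0.978, 0.002, -0.001]
force: [0.4, -0.5, 0.2]
finger_gap: 1.0
gripper_force: 0.0
```

```bash
python3 -c "
from h import *
st()
im,W,d=snap('wrist'); knob(W)
row(cur(),pose([*sh(.001,.1495),.1950],down(132)),1)"
```

```text
t 71.1 fx 0.6 fy -0.3 fz 0.2 tq [ 0.01 -0.03 -0.08] gap 1.000 tcp sh 0.0011 0.1494 z 0.1966 psi 113.8 q6 -2.43
knob shaker -4.1 145.2 r 56.0 ztop 0.2139 n 10551
1 x [-0.0, 0.0001, 0.0017, 0.2, -0.02, -18.14]
```

Request:
{"api": "drive_tool", "payload": {"plan": [[0,0,0.001,0,0,0,1],[0,0,0,0,0,0,-1],[0,0,0,0,0,0,-1],[0,0,0,0,0,0,-1],[0,0,0,0,0,0,-1],[0,0,0,0,0,0,-1],[0,0,0,0,0,0,-1],[0,0,0,0,0,0,-1]]}}

```text
t: 71.95
tcp_pos: [0.6086, -0.1669, 0.1962]
tool_rot: [-0.208, 0.978, 0.001, -0.0]
force: [-0.4, -3.3, 3.6]
finger_gap: 0.496
gripper_force: 50.6
```

Request:
{"api": "drive_tool", "payload": {"plan": [[0,0,0,0,0,5,-1],[0,0,0.0001,0,0,8,-1],[0,0,0,0,0,8,-1],[0,0,0.0001,0,0,8,-1],[0,0,0,0,0,8,-1],[0,0,0.0001,0,0,8,-1],[0,0,0,0,0,8,-1],[0,0,0.0001,0,0,8,-1],[0,0,0,0,0,8,-1],[0,0,0.0001,0,0,8,-1]]}}

```text
t: 72.95
tcp_pos: [0.6085, -0.1672, 0.1956]
tool_rot: [0.449, 0.894, -0.0, -0.001]
force: [-0.8, -3.4, 3.1]
finger_gap: 0.502
gripper_force: 50.5
```

Request:
{"api": "drive_tool", "payload": {"plan": [[0,0,0,0,0,8,-1],[0,0,0.0001,0,0,8,-1],[0,0,0,0,0,8,-1],[0,0,0.0001,0,0,8,-1],[0,0,0,0,0,8,-1],[0,0,0.0001,0,0,8,-1],[0,0,0,0,0,8,-1],[0,0,0.0001,0,0,8,-1],[0,0,0,0,0,8,-1],[0,0,0.0001,0,0,8,-1]]}}

```text
t: 73.95
tcp_pos: [0.6082, -0.1673, 0.1949]
tool_rot: [0.918, 0.396, -0.001, -0.001]
force: [-1.3, -4.8, 3.1]
finger_gap: 0.5
gripper_force: 50.6
```

```bash
python3 -c "
from h import *
st()"
```

```text
t 74.0 fx 1.0 fy -4.8 fz 3.1 tq [-0.85  0.13  0.09] gap 0.500 tcp sh 0.0017 0.1483 z 0.1949 psi -43.3 q6 0.31
```

Request:
{"api": "drive_tool", "payload": {"plan": [[0,0,0,0,0,6,-1],[0,0,0.0001,0,0,6,-1],[0,0,0,0,0,6,-1],[0,0,0.0001,0,0,6,-1],[0,0,0,0,0,6,-1]]}}

```text
t: 74.45
tcp_pos: [0.6081, -0.1672, 0.1947]
tool_rot: [0.989, 0.146, -0.001, -0.0]
force: [-1.9, -3.7, 3.2]
finger_gap: 0.505
gripper_force: 50.6
```

```bash
python3 -c "
from h import *
st()"
```

```text
t 74.5 fx 0.1 fy -4.2 fz 3.2 tq [-0.8   0.2   0.06] gap 0.505 tcp sh 0.0015 0.1483 z 0.1947 psi -73.2 q6 0.83
```

Request:
{"api": "drive_tool", "payload": {"plan": [[0,0,0,0,0,6,-1],[0,0,0,0,0,6,-1],[0,0,0,0,0,6,-1],[0,0,0,0,0,5,-1],[0,0,0,0,0,0,-1]]}}

```text
t: 74.95
tcp_pos: [0.6107, -0.1673, 0.195]
tool_rot: [0.999, -0.05, 0.002, 0.001]
force: [4.1, -3.5, 0.4]
finger_gap: 0.498
gripper_force: 50.9
```

```bash
python3 -c "
from h import *
st()"
```

```text
t 75.0 fx 5.2 fy -1.3 fz 0.4 tq [-0.62 -0.63  1.24] gap 0.498 tcp sh 0.0039 0.1495 z 0.1950 psi -95.8 q6 1.23
```

Request:
{"api": "drive_tool", "payload": {"plan": [[0,0,0,0,0,4,-1],[0,0,0,0,0,4,-1],[0,0,0,0,0,0,-1],[0,0,0,0,0,0,-1]]}}

```text
t: 75.35
tcp_pos: [0.6096, -0.1673, 0.1949]
tool_rot: [0.993, -0.119, 0.0, 0.0]
force: [1.8, -4.0, 1.0]
finger_gap: 0.502
gripper_force: 51.1
```

```bash
python3 -c "
from h import *
st()"
```

```text
t 75.3 fx 3.4 fy -2.7 fz 1.0 tq [-0.78 -0.3   1.25] gap 0.502 tcp sh 0.0029 0.1489 z 0.1949 psi -103.7 q6 1.37
```

Request:
{"api": "drive_tool", "payload": {"plan": [[0,0,0,0,0,4,-1],[0,0,0,0,0,4,-1],[0,0,0,0,0,0,-1],[0,0,0,0,0,0,-1]]}}

```text
t: 75.75
tcp_pos: [0.6085, -0.1671, 0.1948]
tool_rot: [0.982, -0.188, -0.001, 0.0]
force: [-0.1, -5.0, 2.7]
finger_gap: 0.505
gripper_force: 51.3
```

```bash
python3 -c "
from h import *
st()"
```

```text
t 75.8 fx 2.2 fy -4.5 fz 2.7 tq [-0.86 -0.02  1.36] gap 0.505 tcp sh 0.0018 0.1486 z 0.1948 psi -111.7 q6 1.50
```

The moment jumped to 1.3 N m and the pads slip, so the knob is at its stop. I'll open, lift and check.

Request:
{"api": "drive_tool", "payload": {"plan": [[0,0,0,0,0,0,1],[0,0,0,0,0,0,1],[0,0,0,0,0,0,1],[0,0,0,0,0,0,1],[0,0,0,0,0,0,1],[0,0,-0.02,0,0,0,1],[0,0,-0.03,0,0,0,1],[0,0,-0.03,0,0,0,1],[0,0,-0.03,0,0,0,1],[0,0,0,0,0,0,1]]}}

```text
t: 76.75
tcp_pos: [0.6109, -0.1673, 0.3097]
tool_rot: [0.982, -0.191, 0.004, 0.0]
force: [0.6, -0.8, 0.4]
finger_gap: 1.001
gripper_force: 0.0
```

```bash
python3 -c "
from h import *
st()
for n in('wrist','top','scene'):
  im,W,d=snap(n); print(n); knob(W); bars(im,W); caps(W)
  if n!='wrist':
    q=(abs(W[...,0]-.353)<.03)&(abs(W[...,1]+.30)<.03)&(W[...,2]>.04); br=im.max(-1)
    P=W[q]; print('console z',np.percentile(P[:,2],[5,50,80,90,97]))
    h=P[P[:,2]>.078]; print('btn',cv2.minEnclosingCircle(h[:,:2].astype(np.float32)*1000),np.median(h[:,2]),len(h))
    b=q&(br<110); v,u=np.nonzero(b); print('dark',W[b].mean(0),len(u),u.mean(),v.mean(),np.ptp(u),np.ptp(v))
  else:
    P=W[(abs(W[...,0]-.353)<.06)&(abs(W[...,1]+.30)<.06)]; print('wrist console',len(P))
p=sh(-.0,0); print('start sh',(np.array([.353,-.301])-O)@ex,(np.array([.353,-.301])-O)@ey)
row(cur(),pose([.353,-.295,.24],down(-110)))
"
```

```text
t 76.8 fx 0.8 fy -0.4 fz 0.4 tq [-0.   -0.03  0.05] gap 1.001 tcp sh 0.0041 0.1495 z 0.3097 psi -112.0 q6 1.51
wrist
knob shaker 0.6 149.0 r 23.3 ztop 0.2120 n 2595
bar 5797 x [0.0618 0.071  0.0802] Y -0.084 0.131 slope 0.15 z95 0.1657
bar 4082 x [-0.0075  0.0006  0.0098] Y -0.108 0.131 slope 1.33 z95 0.1659
cap shaker 37 44 r 21 z 0.216 n 3110
cap shaker 36 -17 r 21 z 0.216 n 3507
cap shaker 29 -69 r 11 z 0.191 n 108
cap shaker 1 129 r 10 z 0.208 n 109
wrist console 2301
top
knob shaker 1.5 149.1 r 21.8 ztop 0.2141 n 101
bar 260 x [0.0622 0.0723 0.079 ] Y -0.13 0.051 slope 0.69 z95 0.1691
bar 452 x [-0.0096 -0.0012  0.0092] Y -0.129 0.047 slope 0.22 z95 0.1686
cap shaker 33 40 r 22 z 0.216 n 163
cap shaker 39 -18 r 24 z 0.215 n 211
cap shaker 35 -85 r 23 z 0.215 n 223
console z [0.0555861  0.06343891 0.07428789 0.07971077 0.08335435]
btn ((359.9495849609375, -308.41937255859375), 28.288084030151367) 0.0815898899703773 52
dark [ 0.35294115 -0.29830763  0.07148276] 82 399.3292682926829 264.1219512195122 13 12
scene
knob shaker 3.1 149.7 r 23.0 ztop 0.2128 n 193
bar 443 x [0.0643 0.0722 0.0804] Y -0.13 0.132 slope -0.17 z95 0.1675
cap shaker 42 -16 r 82 z 0.212 n 586
console z [0.05849331 0.06441749 0.07554592 0.08135707 0.08371921]
btn ((360.9657287597656, -313.0911865234375), 23.119014739990234) 0.08207855364551453 43
dark [ 0.35849764 -0.2942454   0.07047088] 80 264.05 132.4625 12 9
start sh -0.1637646009730244 -0.08757049429617647
10 x [-0.0191, 0.0212, 0.0064, -0.01, 0.02, -0.2]
```

Knob dropped about 6.5 mm, the bar is at 0, and the bottles are snug. Now to the start button.

```bash
python3 -c "
from h import *
row(cur(),pose([.356,-.298,.27],down(-117.3)))"
```

```text
10 x [-0.0175, 0.0224, 0.0034, -0.01, 0.03, 0.53]
```

Request:
{"api": "drive_tool", "payload": {"plan": [[-0.0175,0.0224,0.0034,0,0,0.53,-1],[-0.0175,0.0224,0.0034,0,0,0.53,-1],[-0.0175,0.0224,0.0034,0,0,0.53,-1],[-0.0175,0.0224,0.0034,0,0,0.53,-1],[-0.0175,0.0224,0.0034,0,0,0.53,-1],[-0.0175,0.0224,0.0034,0,0,0.53,-1],[-0.0175,0.0224,0.0034,0,0,0.53,-1],[-0.0175,0.0224,0.0034,0,0,0.53,-1],[-0.0175,0.0224,0.0034,0,0,0.53,-1],[-0.0175,0.0224,0.0034,0,0,0.53,-1]]}}

```text
t: 77.9
tcp_pos: [0.3549, -0.2975, 0.269]
tool_rot: [0.972, -0.236, -0.003, -0.002]
force: [0.4, -0.9, 0.7]
finger_gap: 0.0
gripper_force: 0.0
```

Request:
{"api": "drive_tool", "payload": {"plan": [[0,0,0,0,0,0,-1],[0,0,0,0,0,0,-1],[0,0,0,0,0,0,-1]]}}

```text
t: 78.2
tcp_pos: [0.3571, -0.2977, 0.2702]
tool_rot: [0.972, -0.236, -0.002, -0.001]
force: [0.6, 0.2, -0.6]
finger_gap: 0.004
gripper_force: 0.0
```

```bash
python3 -c "
from h import *
st(); print(manip.sense()['tcp_pos'])
im,W,d=snap('wrist'); save(im,'w5.png'); np.savez('w5.npz',im=im,W=W)
z=W[...,2]; q=(abs(W[...,0]-.355)<.035)&(abs(W[...,1]+.298)<.035)&(z>.05)
print(q.sum(), np.percentile(z[q],[3,20,50,80,97]).round(4))
X=(W[...,:2]-O)@ex; Y=(W[...,:2]-O)@ey
for zz in np.arange(.06,.09,.003):
    k=q&(abs(z-zz)<.0015)
    if k.sum()>30: v,u=np.nonzero(k); print('%.4f'%zz,k.sum(),np.median(W[k],0).round(4),u.mean().round(),v.mean().round(),'ext',np.ptp(np.percentile(X[k],[3,97])).round(3))
"
```

```text
t 78.2 fx 0.5 fy 0.5 fz -0.6 tq [-0.05 -0.08  0.04] gap 0.004 tcp sh -0.1617 -0.0827 z 0.2702 psi -117.3 q6 1.11
[ 0.3570644  -0.29765051  0.27020269]
37429 [0.0599 0.3016 0.3218 0.3372 0.3474]
0.0600 2279 [ 0.3634 -0.2905  0.06  ] 276.0 182.0 ext 0.057
0.0630 64 [ 0.3638 -0.3078  0.0618] 281.0 179.0 ext 0.048
0.0690 38 [ 0.3641 -0.3064  0.0699] 286.0 180.0 ext 0.04
0.0720 684 [ 0.3534 -0.3044  0.072 ] 286.0 187.0 ext 0.037
0.0780 46 [ 0.357  -0.306   0.0789] 285.0 186.0 ext 0.023
0.0810 441 [ 0.3506 -0.303   0.0809] 286.0 190.0 ext 0.021
0.0870 84 [ 0.3831 -0.3183  0.0872] 286.0 155.0 ext 0.002
```

View pics/w5.png

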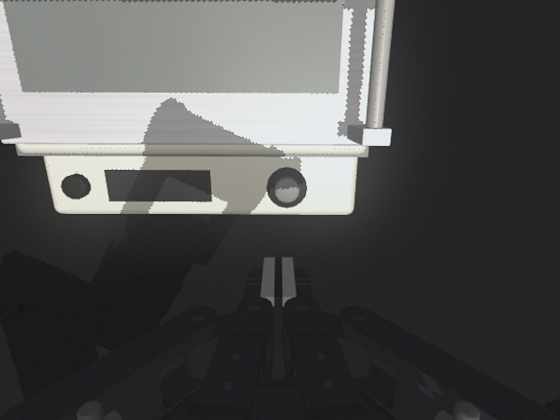

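Picture: the button, a grey disc in a dark ring, is at (287,188), right of the display; measured top is (0.351,-0.303,0.081).

```bash
python3 -c "
from h import *
row(cur(),pose([.3515,-.303,.107],down(-117.3)),7)"
```

```text
7 x [-0.0003, 0.0011, 0.0233, -0.02, 0.03, 0.01]
```

Request:
{"api": "drive_tool", "payload": {"plan": [[-0.0003,0.0011,0.0233,0,0,0,-1],[-0.0003,0.0011,0.0233,0,0,0,-1],[-0.0003,0.0011,0.0233,0,0,0,-1],[-0.0003,0.0011,0.0233,0,0,0,-1],[-0.0003,0.0011,0.0233,0,0,0,-1],[-0.0003,0.0011,0.0233,0,0,0,-1],[-0.0003,0.0011,0.023,0,0,0,-1],[0,0,0,0,0,0,-1],[0,0,0,0,0,0,-1]]}}

```text
t: 79.15
tcp_pos: [0.3515, -0.3032, 0.1078]
tool_rot: [0.972, -0.235, -0.002, -0.001]
force: [0.7, -0.1, 0.3]
finger_gap: -0.004
gripper_force: 0.0
```

```bash
python3 -c "
from h import *
st(); print(manip.sense()['tcp_pos'])"
```

```text
t 79.2 fx 0.6 fy 0.2 fz 0.3 tq [0.   0.02 0.02] gap -0.004 tcp sh -0.1641 -0.0902 z 0.1078 psi -117.2 q6 1.09
[ 0.35147042 -0.30319736  0.10778965]
```

Request:
{"api": "drive_tool", "payload": {"plan": [[0,0,0.003,0,0,0,-1],[0,0,0.003,0,0,0,-1],[0,0,0.003,0,0,0,-1],[0,0,0.002,0,0,0,-1],[0,0,0.002,0,0,0,-1],[0,0,0,0,0,0,-1]]}}

```text
t: 79.75
tcp_pos: [0.3509, -0.3036, 0.0948]
tool_rot: [0.972, -0.236, -0.001, -0.001]
force: [-1.1, -0.5, 0.9]
finger_gap: 0.004
gripper_force: 0.7
```

```bash
python3 -c "
from h import *
st(); print(manip.sense()['tcp_pos'])"
```

```text
t 79.8 fx -0.8 fy -0.9 fz 0.9 tq [ 0.03 -0.04  0.01] gap 0.004 tcp sh -0.1645 -0.0908 z 0.0948 psi -117.3 q6 1.09
[ 0.35087891 -0.30357608  0.09483495]
```

Contact came at TCP z = 0.095, as predicted. I'll press it now.

Request:
{"api": "drive_tool", "payload": {"plan": [[0,0,0.002,0,0,0,-1],[0,0,0.002,0,0,0,-1],[0,0,0.002,0,0,0,-1],[0,0,0,0,0,0,-1],[0,0,0,0,0,0,-1]]}}

```text
t: 80.25
tcp_pos: [0.3509, -0.3036, 0.0899]
tool_rot: [0.972, -0.236, -0.001, -0.001]
force: [-1.3, 2.8, 13.2]
finger_gap: 0.001
gripper_force: 6.7
```

```bash
python3 -c "
from h import *
st(); print(manip.sense()['tcp_pos'])"
```

```text
t 80.2 fx -2.4 fy 1.9 fz 13.2 tq [ 0.22  0.22 -0.03] gap 0.001 tcp sh -0.1644 -0.0908 z 0.0899 psi -117.3 q6 1.09
[ 0.35090771 -0.30357965  0.08990927]
```

Request:
{"api": "drive_tool", "payload": {"plan": [[0,0,0.001,0,0,0,-1],[0,0,0.001,0,0,0,-1],[0,0,0,0,0,0,-1],[0,0,0,0,0,0,-1]]}}

```text
t: 80.65
tcp_pos: [0.3509, -0.3036, 0.0896]
tool_rot: [0.972, -0.236, -0.001, -0.0]
force: [-2.5, 3.5, 29.9]
finger_gap: -0.001
gripper_force: 15.1
```

```bash
python3 -c "
from h import *
st(); print(manip.sense()['tcp_pos'])"
```

```text
t 80.7 fx -3.8 fy 1.9 fz 29.9 tq [0.55 0.54 0.04] gap -0.001 tcp sh -0.1644 -0.0909 z 0.0896 psi -117.3 q6 1.09
[ 0.35093805 -0.30362941  0.08959615]
```

The button is fully down: 5 mm of travel, then a hard stop. I'll retreat and do a final check.

Request:
{"api": "drive_tool", "payload": {"plan": [[0,0,-0.005,0,0,0,-1],[0,0,-0.02,0,0,0,-1],[0,0,-0.03,0,0,0,-1],[0,0,-0.03,0,0,0,-1],[0,0,-0.03,0,0,0,-1],[0,0,-0.03,0,0,0,-1],[0,0,-0.03,0,0,0,-1],[0,0,0,0,0,0,-1],[0,0,0,0,0,0,-1]]}}

```text
t: 81.55
tcp_pos: [0.3511, -0.3039, 0.262]
tool_rot: [0.972, -0.236, -0.001, -0.001]
force: [-0.0, 1.2, -0.4]
finger_gap: -0.004
gripper_force: 0.0
```

```bash
python3 -c "
from h import *
st()
for n in('wrist','top','scene'):
  im,W,d=snap(n); print(n); knob(W); bars(im,W); capm(W); bottles(im,W)
"
```

```text
t 81.5 fx -0.6 fy 1.0 fz -0.4 tq [0.02 0.04 0.03] gap -0.004 tcp sh -0.1641 -0.0910 z 0.2620 psi -117.3 q6 1.09
wrist
top
knob shaker 0.6 149.6 r 22.6 ztop 0.2134 n 147
bar 430 x [0.0617 0.0715 0.0787] Y -0.13 0.13 slope -0.47 z95 0.1691
bar 649 x [-0.0095 -0.0014  0.0088] Y -0.129 0.13 slope 0.00 z95 0.1691
-0.085 0.205 n 179 X [0.0187 0.0352 0.053 ] Y [-0.1022 -0.0685] z [0.2099 0.2155 0.2206]
-0.085 0.176 n 161 X [0.011  0.0215 0.0586] Y [-0.1089 -0.0613] z [0.1787 0.1862 0.1928]
-0.02 0.205 n 176 X [0.0187 0.0346 0.0516] Y [-0.0359 -0.0018] z [0.2091 0.2158 0.2202]
-0.02 0.176 n 156 X [0.0114 0.0213 0.0589] Y [-0.0427  0.0057] z [0.1789 0.1856 0.1933]
0.045 0.205 n 168 X [0.0188 0.0357 0.0527] Y [0.0261 0.0595] z [0.2097 0.2157 0.2212]
0.045 0.176 n 157 X [0.0116 0.0223 0.0592] Y [0.0191 0.0678] z [0.1784 0.186  0.1934]
px [192. 112.] n 161 ztop 0.039 top rect c(843,318) 103x22 @81.8 all c(841,318) 103x23 @85.6
px [160. 160.] n 157 ztop 0.056 top rect c(689,407) 36x43 @81.1 all c(689,407) 37x43 @81.1
px [186. 259.] n 305 ztop 0.035 top rect c(389,332) 55x51 @88.5 all c(388,332) 5
[... 305 characters left out ...]
.176 n 102 X [0.014  0.0298 0.0615] Y [-0.1035 -0.0629] z [0.1817 0.1884 0.1949]
-0.02 0.205 n 158 X [0.0209 0.0378 0.0545] Y [-0.0356 -0.0012] z [0.2066 0.216  0.2186]
-0.02 0.176 n 102 X [0.0135 0.0273 0.062 ] Y [-0.037   0.0045] z [0.1796 0.1877 0.1948]
0.045 0.205 n 170 X [0.0216 0.0384 0.0553] Y [0.0269 0.0615] z [0.2064 0.216  0.2187]
0.045 0.176 n 187 X [0.0143 0.0374 0.0621] Y [0.0255 0.068 ] z [0.1781 0.1865 0.1934]
px [412. 293.] n 494 ztop 0.032 top rect c(391,332) 56x56 @3.1 all c(392,332) 57x58 @54.9
px [350. 399.] n 393 ztop 0.052 top rect c(690,405) 36x43 @78.3 all c(690,405) 36x43 @78.3
px [259. 405.] n 285 ztop 0.037 top rect c(844,296) 62x25 @78.5 all c(844,296) 62x25 @78.5
```

```bash
python3 -c "
from station import manip
print(manip.sign_off())"
```

```text
the job is handed in; nothing more can be done
None
```

I handed the job in at about 82 s: all three bottles stand snugly clamped in one row on the shaker, the lock knob is turned down to its stop, and the start button was pressed last; the hand-in returned no verdict.

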